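Hold the tacking mandrel through both hinge bushes

TASK

In the blue welding jig the hinge strap's upper bush is already tacked on, but the lower bush still lies loose in its nest and a little out of line. Lift the copper mandrel out of the wooden stand by its ring handle, pass it straight down through the upper bush and then the lower one until its whole tapered nose shows below, and finish while still holding it there by the ring, nose clear of the jig's base plate, so that the lower bush can be tacked in line. Leave the black drift and the other tools lying where they are.

Things in the scene. Friction and masses are not known exactly. Their poses are not given: they have to be found in the camera images.
- jig: welding jig fixed to the bench: base plate 10 mm thick (x -80 to +45, y +-55 mm), blue upright plate at x -35 to -25 mm with a steel hinge strap on its +x face; 138 mm high, nothing higher. Origin on the bench surface exactly below the axis of both bushes, z up. Below the lower bush it is open down to the base plate's top at z = 10 mm.
- upper_bush (a point): centre of the top mouth of the upper bush, which is fixed to the strap: vertical steel tube, outside 34 mm, bore 20 mm, 28 mm long, so from 108 to 136 mm above the bench. Axes as the jig's, z up.
- lower_mouth (a point): centre of the top mouth of the lower bush: loose steel tube, outside 34, bore 20, 28 mm long, 130 g, standing in a forked nest at 50 to 78 mm above the bench. It starts up to 3.2 mm out of line with the upper bush; the nest keeps it within about 4 mm of the axis, and it slides into line when the mandrel's nose enters it. z up.
- stand: wooden block fixed to the bench, 70 mm in its x, 170 mm in its y, 55 mm high, with three upright sockets of 20 mm bore, 45 mm deep, at y = -55, 0 and +55 mm. Origin at the centre of its underside. The mandrel stands in one of the outer sockets, the black drift in the other.
- mandrel_ring (a point): centre of the mandrel's ring handle: flat upright steel ring, outside 48 mm, hole 26 mm, 10 mm thick, faces along this point's y (pinch along y); z up along the rod. It is welded on an 18 mm copper rod (0.3 to 0.5 kg in all) that stands loose in its socket. Ring top 24 mm above this point, rod's top 22 mm below, nose tip 157 mm below. Starts 167 mm above the bench.
- mandrel_nose (a point): tip of the mandrel's nose, on the rod's axis: a flat of 9 mm that tapers out to the full 18 mm within 12 mm. z points up along the rod. At the start 10 mm above the bench, at the bottom of the socket.
- drift_mid (a point): middle of the black steel drift, a bystander: 95 mm high, 18 mm shank with a 26 mm head, standing in the stand; its top is 105 mm above the bench.
- tube_mid (a point): middle of a bystander: steel tube offcut, 44 mm thick, 100 mm long along its x, lying on the bench.
- pliers_mid (a point): middle of a bystander: pair of steel locking pliers, 230 mm long along x, 60 mm wide, 16 mm high, lying on the bench.
- brush_mid (a point): middle of a bystander: wire brush with a wooden back, 250 mm long along x, 45 mm wide, 26 mm high, lying on the bench.
Not all that is in view belongs to the job. Of the things like the part that bears mandrel_ring, leave any that is purple; of the rest the larger one is meant.

How it is judged (in metres and radians):
On the way, in this order (a step that is already met when the one before it is completed fails the run):
1. the mandrel is lifted out of the stand by its ring (z of mandrel_nose in the frame of stand above 0.06 m and contact force between the fingers and mandrel above 1 N and distance between the grasp point and mandrel_ring below 0.032 m), for 0.1 s.
2. its nose has come through the upper bush (z of mandrel_nose in the frame of jig below 0.105 m and horizontal distance between mandrel_nose and upper_bush below 0.004 m and angle between mandrel_nose's own z axis and vertical below 0.12 rad).
At the end, for the whole second after the job is handed in: Mandrel upright (0.06 rad) through both bushes, tip within 4 mm of their axes and 12 to 39 mm above the bench (base plate top: 10 mm); lower bush in its nest (3 mm); fingers holding the ring (grasp point within 32 mm of its centre, over 2 N); still, under 25 N against the jig (horizontal distance between mandrel_nose and upper_bush below 0.004 m and horizontal distance between mandrel_nose and lower_mouth below 0.004 m and angle between mandrel_nose's own z axis and vertical below 0.06 rad and z of mandrel_nose in the frame of jig between 0.012 and 0.039 m and z of lower_mouth in the frame of jig between 0.075 and 0.081 m and contact force between the fingers and mandrel above 2 N and distance between the grasp point and mandrel_ring below 0.032 m and contact force between mandrel and jig below 25 N and linear speed of mandrel below 0.02 m/s); the arm keeps its last pose, push and grip.
It fails at once if the black drift is disturbed (over 30 mm) (distance of drift_mid from where it was at the start of the episode above 0.03 m).
It fails at once if the tube offcut is disturbed (over 30 mm) (distance of tube_mid from where it was at the start of the episode above 0.03 m).
It fails at once if the locking pliers are disturbed (over 30 mm) (distance of pliers_mid from where it was at the start of the episode above 0.03 m).
It fails at once if the wire brush is disturbed (over 30 mm) (distance of brush_mid from where it was at the start of the episode above 0.03 m).
It also fails if it takes over 53 s, if anything falls off the work surface, if the arm or the gripper's body presses on something with over 40 N, if the wrist force passes 120 N, or if a joint passes its speed limit or range.

ROBOT

A 7-joint arm with a two-finger parallel gripper is mounted at the origin on the work surface. World frame = base frame: x ahead of the robot, y to its left, z up, the work surface at z = 0. Lengths are in mm, angles in rad, forces in N, time in s.
With the tool pointing down it reaches from about 400 to 900 mm from the base axis. Payload 5.5 kg.
Tool frame: the origin (TCP) lies at the very end of the fingers, on their centre line; the grasp point (between the pads) lies bot.pinch_z behind it (bot.pinch_z is the distance from the TCP to the grasp point, in mm); z points along the fingers, y is the direction in which the jaws open and shut (so a half turn about z gives the same grasp; the last joint's range is limited). The gripper opens to 85 mm and grips with 20 to 120 N. Pads are 22 mm wide; open, the fingers measure 114 mm over their backs; the gripper's body (76 mm by 85 mm) begins 54 mm behind the grasp point. The pads swing forward as they close: fully open they stand 13 mm farther back than shut.
Start: joints at [0.263, 0.501, -0.427, 1.55, 0.221, 1.138, -0.21], TCP at [650, 0.039, 193.71] pointing down, gripper open.
Joint ranges: [-2.88, 2.88], [-0.31, 2.03], [-1.54, 1.56], [0.2, 2.42], [-1.41, 4.55], [0.19, 2.02], [-2.57, 2.57]. Speed limits (rad/s): [2.57, 2.57, 3.14, 3.14, 3.14, 3.14, 3.14].

INTERFACE

Orientations are given as a unit quaternion [w, x, y, z].
In Python, from cell import bot, vision gives the robot as it stands.
- The arm moves only by the shell command python3 -m handwheel 'ROWS' [FORCE]. ROWS is JSON, a list of rows, each an object with "fingers": the finger opening in mm, from 0 to 85.4; "xyz": the shift along the tool's x, y, z in mm, a list of three; "turn": the turn about the tool's z in degrees. A call has 1 to 12 rows; each row is the pose to reach, as a shift and turn from the pose commanded when the call began, along the tool's axes at that moment; what a row does not reach only later rows make up. A row lasts 1/10 s, in which the tool goes at most 50 mm and 8.59 degrees, less where a joint would pass 70% of its speed; a pose out of reach is approached as far as the arm can. A call with a gripper value outside its range is refused whole. The fingers move at their own pace and stop on an object; FORCE is the grip in N (left out, the last holds). Time passes only in rows, so rows that repeat a pose let the fingers close. It gives the time, the measured TCP pose, the force and the opening at its end, in the units of the state.
- bot.observe(): the state, without advancing time (a new reading comes with each control period).
- vision.snapshot(name): name is "scene" or "side" or "wrist"; returns (picture, depth): 400x640x3 uint8, blue, green, red; 400x640 float32, mm along the optical axis (not along the pixel's ray), 0 where there is no reading.
- vision.camera_params(name): a dict with "fx", "fy", "cx", "cy" (pixels), "cam_to_world" (4x4, takes a point from camera to world coordinates); the wrist camera has in their place "mount" (4x4, takes a point from camera to tool coordinates, whose origin is the TCP and whose axes are the flange's). Camera axes: x right, y up, looking along -z (the intrinsics and any distortion apply to the point x, -y, -z); pixel columns grow to the right and rows downward; lengths in mm; the calibration is good to about 2 mm. A picture is of the moment at which its call begins: read the wrist's pose just before it. camera_params takes no time and is no camera call.
- bot.sign_off(): hands the job in, once; it reports no verdict.
The state is a dict: "time_s": time; "qpos": joint angles; "qvel": joint speeds; "joint_torque": joint torques, N m; "tool_pos": TCP position; "orientation": TCP orientation; "ft_force": force on the tool from outside, world axes, zero at the start; "moment": the same for the moment, N m; "gripper_width": finger opening in mm.
Only numpy, scipy, OpenCV 4.12 (cv2) and the standard library are available. Lean on these libraries where they do the work, as an engineer would, in place of code of your own. Each camera call takes 0.05 s, during which the arm holds its last target.

## Working session

There is one attempt and no reset: what is moved stays moved. The work goes in short steps, Python scripts to look and compute and a shell command to move; the robot and the scene stay as the last step left them, time stands still between calls to the robot, and variables do not carry over. Pictures are saved under pics/ and viewed, and the job is handed in when it is done.

```bash
ls; mkdir -p pics
python3 - <<'E'
from cell import bot, vision
import cv2,numpy as np
print(bot.observe(), bot.pinch_z)
for n in ["scene","side","wrist"]:
    p,d=vision.snapshot(n); cv2.imwrite(f"pics/{n}0.png",p); np.save(f"pics/{n}0.npy",d); print(n,{k:np.round(v,3).tolist() for k,v in vision.camera_params(n).items()},(d>0).mean())
E
```

```text
pics
{'time_s': 0.0, 'qpos': array([ 0.26322099,  0.50185641, -0.42677126,  1.55146455,  0.22082331,
        1.13829414, -0.21027461]), 'qvel': array([ 1.36455779e-03, -9.27876922e-04,  1.09163181e-03, -3.00323408e-04,
       -3.52350375e-04, -1.29964359e-05,  5.39951861e-04]), 'joint_torque': array([ 1.57038257e-04, -5.69523740e+01, -5.81651285e+00, -2.80938792e+01,
        1.07328620e-02,  1.20940185e-02,  1.30241034e-05]), 'tool_pos': array([ 6.49226672e+02, -7.54585891e-02,  1.92646240e+02]), 'orientation': array([-7.07075222e-04,  7.07087193e-01,  7.07125689e-01, -6.80220228e-04]), 'ft_force': array([-0.48622003, -0.71624542, -0.04023172]), 'moment': array([0.02618901, 0.03878329, 0.01260336]), 'gripper_width': 85.404423923695} 18.700000000000003
scene {'fx': 412.345, 'fy': 412.345, 'cx': 313.824, 'cy': 199.963, 'cam_to_world': [[-0.638, -0.59, 0.495, 1056.669], [0.77, -0.502, 0.395, 285.136], [0.015, 0.633, 0.774, 815.915], [0.0, 0.0, 0.0, 1.0]]} 0.99609765625
side {'fx': 371.862, 'fy': 371.862, 'cx': 317.253, 'cy': 191.874, 'cam_to_world': [[-0.972, 0.165, -0.166, 464.366], [-0.233, -0.615, 0.753, 543.138], [0.022, 0.771, 0.636, 645.238], [0.0, 0.0, 0.0, 1.0]]} 0.99624609375
wrist {'fx': 327.219, 'fy': 327.219, 'cx': 320.297, 'cy': 200.23, 'mount': [[0.0, 0.951, 0.31, 79.679], [1.0, -0.0, 0.001, -0.339], [0.001, 0.31, -0.951, -181.195], [0.0, 0.0, 0.0, 1.0]]} 0.9960234375
```

View pics/scene0.png

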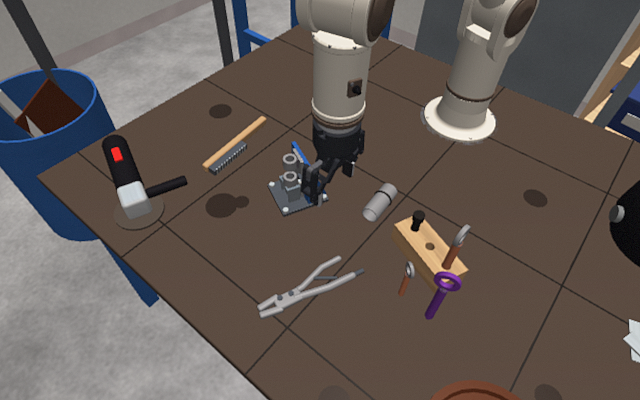

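View pics/side0.png

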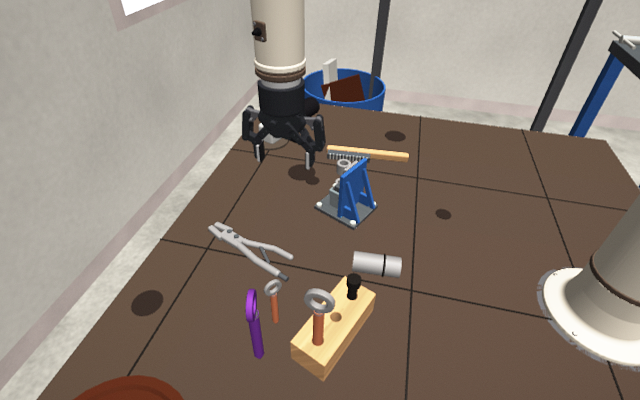

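View pics/wrist0.png

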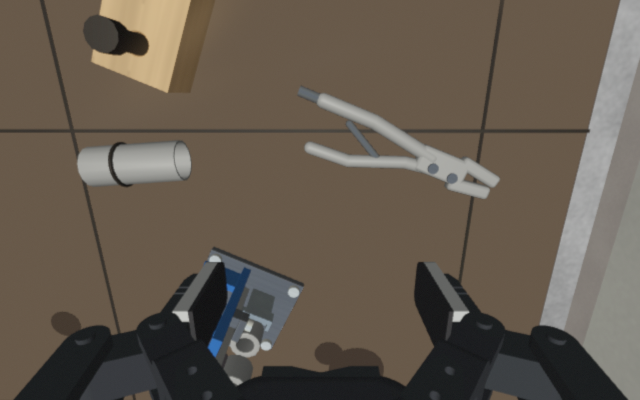

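```bash
cat > h.py <<'E'
from cell import bot, vision
import cv2,numpy as np
from scipy.spatial.transform import Rotation as R
def tool(s=None):
    s=s or bot.observe(); T=np.eye(4); q=np.array(s['orientation']); T[:3,:3]=R.from_quat(q[[1,2,3,0]]).as_matrix(); T[:3,3]=s['tool_pos']; return T
def c2w(n,T=None):
    c=vision.camera_params(n)
    return c,(np.array(c['cam_to_world']) if n!='wrist' else T@np.array(c['mount']))
def cloud(n,d,T=None):
    c,M=c2w(n,T); v,u=np.indices(d.shape); d=d.astype(float)
    P=np.stack([(u-c['cx'])/c['fx']*d,-(v-c['cy'])/c['fy']*d,-d],-1)
    return P@M[:3,:3].T+M[:3,3]
def onplane(n,u,v,z,T=None):
    c,M=c2w(n,T); r=M[:3,:3]@np.array([(u-c['cx'])/c['fx'],-(v-c['cy'])/c['fy'],-1]); o=M[:3,3]
    return o+r*(z-o[2])/r[2]
def proj(n,P,T=None):
    c,M=c2w(n,T); p=np.linalg.inv(M)@np.append(P,1)
    return c['cx']+c['fx']*p[0]/-p[2], c['cy']-c['fy']*p[1]/-p[2]
E
python3 - <<'E'
from h import *
s=cv2.imread('pics/scene0.png'); w=cv2.imread('pics/side0.png')
a=cv2.resize(s[200:320,380:500],None,fx=5,fy=5,interpolation=cv2.INTER_CUBIC)
cv2.imwrite('pics/c1.png',a)
b=cv2.resize(w[260:380,230:390],None,fx=5,fy=5,interpolation=cv2.INTER_CUBIC); cv2.imwrite('pics/c2.png',b)
b=cv2.resize(w[140:240,300:400],None,fx=6,fy=6,interpolation=cv2.INTER_CUBIC); cv2.imwrite('pics/c3.png',b)
a=cv2.resize(s[120:230,240:350],None,fx=5,fy=5,interpolation=cv2.INTER_CUBIC);cv2.imwrite('pics/c4.png',a)
E
```

```text
(no output)
```

View pics/c1.png

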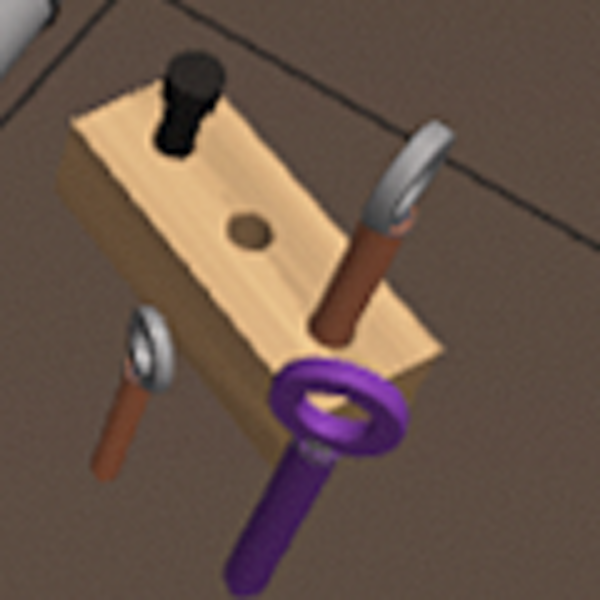

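View pics/c2.png

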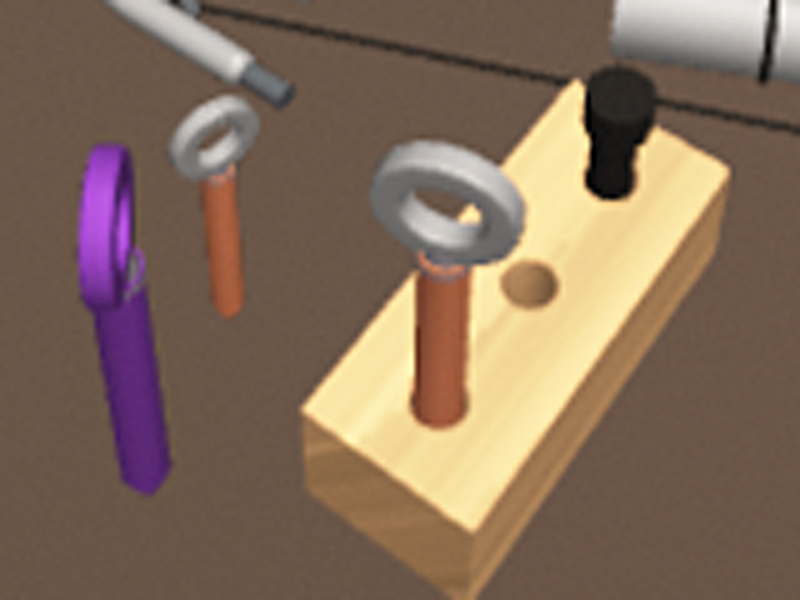

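View pics/c3.png

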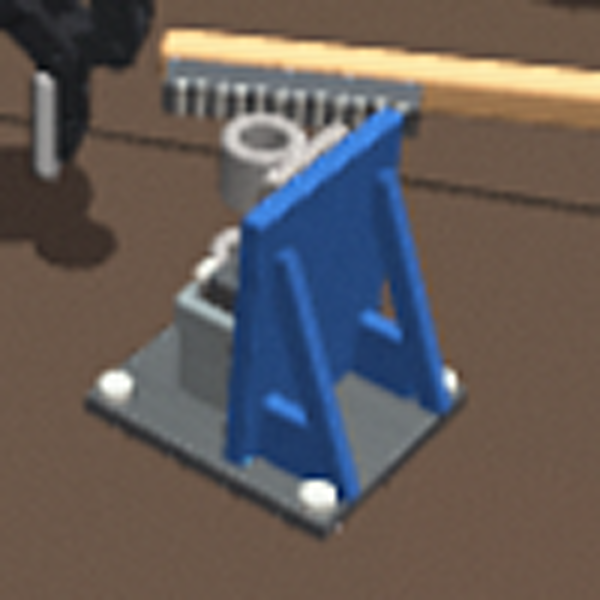

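View pics/c4.png

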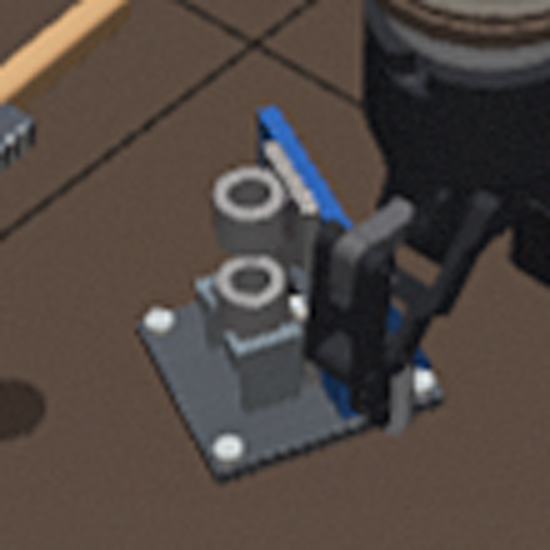

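The stand holds the big steel-ring copper mandrel (side ≈(318,300), scene ≈(458,236)). The purple and small copper ones are distractors beside it, and the jig is at scene ≈(290,178).

Run:
```python
from h import *
np.set_printoptions(precision=1,suppress=True)
for n,(u0,u1,v0,v1) in {'scene':(440,475,215,265),'side':(300,338,280,320)}.items():
    d=np.load(f'pics/{n}0.npy'); im=cv2.imread(f'pics/{n}0.png').astype(int); P=cloud(n,d)
    sub=np.zeros(d.shape,bool); sub[v0:v1,u0:u1]=1
    sat=im.max(2)-im.min(2)
    m=sub&(sat<25)&(P[...,2]>130)&(P[...,2]<200)
    Q=P[m]; print(n,'ring',len(Q),Q.min(0),Q.max(0),Q.mean(0))
    x,y=Q[:,0],Q[:,1]; e=np.linalg.svd(Q-Q.mean(0))[2]; print(e)
    mr=sub|False; mr[v0:v1+40,u0-20:u1]=1
    c=mr&(im[...,2]-im[...,0]>40)&(P[...,2]>70)&(P[...,2]<135); Q=P[c]; print('rod',len(Q),Q.min(0),Q.max(0),Q.mean(0))
    # stand top
    t=(abs(P[...,2]-55)<4)&(im[...,2]>150)&(im[...,0]<190)&(sat>50); Q=P[t].astype(np.float32)
    k=np.linalg.norm(Q[:,:2]-np.median(Q[:,:2],0),axis=1)<110
    print('stand',cv2.minAreaRect(Q[k][:,:2]),np.median(Q[k][:,2]))
    p=(im[...,0]-im[...,1]>60)&(im[...,2]-im[...,1]>20)&(P[...,2]>5)&(P[...,2]<300);Q=P[p];print('purple',len(Q),Q.min(0),Q.max(0))
# small mandrel
n='side';d=np.load(f'pics/{n}0.npy');P=cloud(n,d)
Q=P[280:324,262:284].reshape(-1,3);Q=Q[(Q[:,2]>8)];print('small',Q.min(0),Q.max(0),np.median(Q,0))
```

```text
scene ring 195 [507.3 217.2 137.2] [551.6 231.1 194. ] [534.5 224.7 176.9]
[[-0.   0.1 -1. ]
 [ 1.  -0.1 -0. ]
 [-0.2 -1.  -0.1]]
rod 171 [526.4 215.5  70.1] [537.5 232.8 134.7] [533.8 224.8 103.3]Traceback (most recent call last):
  File "<stdin>", line 15, in <module>
cv2.error: OpenCV(4.12.0) /io/opencv/modules/imgproc/src/convhull.cpp:143: error: (-215:Assertion failed) total >= 0 && (depth == CV_32F || depth == CV_32S) in function 'convexHull'
```

Run:
```python
from h import *
np.set_printoptions(precision=1,suppress=True)
for n in ['scene','side']:
    d=np.load(f'pics/{n}0.npy'); im=cv2.imread(f'pics/{n}0.png').astype(int); P=cloud(n,d)
    near=(P[...,0]>500)&(P[...,0]<720)&(P[...,1]>-150)&(P[...,1]<150)
    if n=='scene': print(P[178,290],P[158,290])
    else: print(P[165,343])
    w=(im.min(2)>215)&(P[...,2]<40)&(P[...,2]>0)
    nn,l,st,ce=cv2.connectedComponentsWithStats(w.astype(np.uint8))
    for i in range(1,nn): print(n,'white',st[i,4],ce[i],P[int(ce[i][1]),int(ce[i][0])])
    b=(im[...,0]-im[...,2]>70)&(im[...,0]-im[...,1]>40)&(P[...,2]>134)&(P[...,2]<145)&(P[...,0]<800)&(P[...,0]>300)
    Q=P[b].astype(np.float32)
    if len(Q)>5: print('bluetop',len(Q),Q.mean(0),cv2.minAreaRect(Q[:,:2]))
    sat=im.max(2)-im.min(2)
    m=(abs(P[...,2]-136)<4)&(sat<25)
    nn,l,st,ce=cv2.connectedComponentsWithStats(m.astype(np.uint8))
    for i in range(1,nn):
        if st[i,4]>8: Q=P[l==i].astype(np.float32);print('z136',st[i,4],ce[i],Q.mean(0),cv2.minEnclosingCircle(Q[:,:2]))
    m=(abs(P[...,2]-78)<4)&(sat<25)
    nn,l,st,ce=cv2.connectedComponentsWithStats(m.astype(np.uint8))
    for i in range(1,nn):
        if st[i,4]>8: Q=P[l==i].astype(np.float32);print('z78',st[i,4],ce[i],Q.mean(0),cv2.minEnclosingCircle(Q[:,:2]))
```

```text
[ 555.4 -192.    56.4] [ 554.6 -190.   126.9]
scene white 769 [459.8 125.5] [64.7 27.4 31.4]
scene white 1 [273. 183.] [ 572.3 -237.    19.4]
scene white 2 [324.5 195. ] [ 519.1 -111.2   20.1]
scene white 2 [286.5 208.5] [ 610.4 -157.6   17.5]
scene white 1 [632. 321.] [362.6 580.7   7.5]
scene white 1 [635. 322.] [359.4 586.7   5.8]Traceback (most recent call last):
  File "<stdin>", line 13, in <module>
cv2.error: OpenCV(4.12.0) /io/opencv/modules/imgproc/src/convhull.cpp:143: error: (-215:Assertion failed) total >= 0 && (depth == CV_32F || depth == CV_32S) in function 'convexHull'
```

```bash
cat > m.py <<'E'
from h import *
np.set_printoptions(precision=1,suppress=True)
def F(Q): return np.ascontiguousarray(Q[:,:2],dtype=np.float32)
for n,(u0,u1,v0,v1) in {'scene':(440,475,215,265),'side':(300,338,280,320)}.items():
    d=np.load(f'pics/{n}0.npy'); im=cv2.imread(f'pics/{n}0.png').astype(int); P=cloud(n,d)
    sub=np.zeros(d.shape,bool); sub[v0:v1,u0:u1]=1
    sat=im.max(2)-im.min(2)
    m=sub&(sat<25)&(P[...,2]>130)&(P[...,2]<200)
    Q=P[m]; print(n,'ring',len(Q),Q.min(0),Q.max(0),Q.mean(0),cv2.minAreaRect(F(Q)))
    mr=sub.copy(); mr[v0:v1+40,u0-20:u1]=1
    c=mr&(im[...,2]-im[...,0]>40)&(im[...,2]<200)&(P[...,2]>75)&(P[...,2]<135); Q=P[c]; print('rod',len(Q),Q.min(0),Q.max(0),Q.mean(0))
    t=(abs(P[...,2]-55)<5)&(im[...,2]-im[...,0]>50)&(P[...,1]>50)&(P[...,1]<350); Q=P[t]
    print('stand',cv2.minAreaRect(F(Q)),np.median(Q[:,2]))
    p=(im[...,0]-im[...,1]>60)&(im[...,2]-im[...,1]>20)&(P[...,2]>5)&(P[...,2]<300)&(P[...,1]>100);Q=P[p];print('purple',len(Q),Q.min(0),Q.max(0))
    J=(abs(P[...,0]-560)<120)&(abs(P[...,1]+180)<120)
    b=J&(im[...,0]-im[...,2]>60)&(im[...,0]-im[...,1]>30)&(P[...,2]>20)&(P[...,2]<145)
    Q=P[b]; print('blue',len(Q),Q.min(0),Q.max(0))
    Q=Q[Q[:,2]>133]; print(len(Q)); 
    if len(Q)>5: print(cv2.minAreaRect(F(Q)),cv2.fitLine(F(Q),cv2.DIST_HUBER,0,.01,.01).ravel())
    for z in (136,78):
      m=J&(abs(P[...,2]-z)<4)&(sat<30)
      nn,l,st,ce=cv2.connectedComponentsWithStats(m.astype(np.uint8))
      for i in range(1,nn):
        if st[i,4]>8: Q=P[l==i];print('z',z,st[i,4],ce[i],Q.mean(0),cv2.minEnclosingCircle(F(Q)))
    if n=='side':
        Q=P[280:324,262:284].reshape(-1,3);Q=Q[(Q[:,2]>8)];print('small',Q.min(0),Q.max(0),np.median(Q,0))
E
python3 m.py
```

```text
scene ring 195 [507.3 217.2 137.2] [551.6 231.1 194. ] [534.5 224.7 176.9] ((529.21337890625, 224.59213256835938), (12.321039199829102, 45.000247955322266), 80.822998046875)
rod 158 [526.4 215.6  75.1] [537.5 232.8 134.7] [533.8 224.8 105.8]
stand ((539.3483276367188, 159.8110809326172), (169.9325408935547, 144.49853515625), 67.5116195678711) 56.29852205908571
purple 186 [618.5 230.   17.4] [635.4 272.8 183.8]
blue 108 [ 511.7 -216.3   20.5] [ 560.4 -117.3  139.6]
96
((533.47802734375, -176.4154510498047), (85.83633422851562, 10.595864295959473), 65.9542007446289) [   0.4    0.9  532.3 -178.3]
z 136 169 [292.2 157.3] [ 556.5 -180.9  136.7] ((552.718017578125, -180.46920776367188), 27.797842025756836)
z 78 94 [289.6 175.6] [ 564.6 -184.3   78.2] ((562.5941162109375, -184.28421020507812), 18.600008010864258)
side ring 523 [504.1 217.9 142.5] [549.7 231.2 192. ] [526.9 226.6 171.5] ((526.7096557617188, 224.71820068359375), (12.054787635803223, 45.19785690307617), 82.43160247802734)
rod 215 [518.  224.7  75. ] [534.9 233.7 134.9] [526.  230.5 105.9]
stand ((538.6061401367188, 159.47695922851562), (172.60801696777344, 141.14993286132812), 67.86265563964844) 54.99825286011793
purple 615 [615.3 235.1  10.6] [632.2 273.9 181.9]
blue 1313 [ 477.5 -216.9   20.1] [ 559.9 -116.3  138.7]
121
((535.1962890625, -172.2166290283203), (98.20924377441406, 11.276214599609375), 64.96662139892578) [   0.4    0.9  535.4 -169.4]
z 136 124 [346.2 163.7] [ 554.9 -180.   136.2] ((551.0311889648438, -180.68063354492188), 27.442028045654297)
z 78 18 [336.9 179.9] [ 575.3 -187.5   77.5] ((574.8748168945312, -188.56105041503906), 9.191641807556152)
small [464.4 166.9   9.6] [630.1 543.1 645.2] [616.8 182.7  94.7]
```

```bash
python3 -m handwheel '[{"fingers":85,"xyz":[-183,-87,-40],"turn":-81.5},{"fingers":85,"xyz":[-183,-87,-40],"turn":-81.5},{"fingers":85,"xyz":[-183,-87,-40],"turn":-81.5},{"fingers":85,"xyz":[-183,-87,-40],"turn":-81.5},{"fingers":85,"xyz":[-183,-87,-40],"turn":-81.5},{"fingers":85,"xyz":[-183,-87,-40],"turn":-81.5},{"fingers":85,"xyz":[-183,-87,-40],"turn":-81.5},{"fingers":85,"xyz":[-183,-87,-40],"turn":-81.5},{"fingers":85,"xyz":[-183,-87,-40],"turn":-81.5},{"fingers":85,"xyz":[-183,-87,-40],"turn":-81.5},{"fingers":85,"xyz":[-183,-87,-40],"turn":-81.5},{"fingers":85,"xyz":[-183,-87,-40],"turn":-81.5}]' 40
python3 - <<'E'
from h import *
s=bot.observe(); print(s['time_s'],s['qpos'],s['qvel'])
T=tool(s);p,d=vision.snapshot('wrist');np.savez('pics/w1.npz',p=p,d=d,T=T);cv2.imwrite('pics/w1.png',p);print(T)
p,d=vision.snapshot('scene');np.savez('pics/s1.npz',p=p,d=d);
p,d=vision.snapshot('side');np.savez('pics/d1.npz',p=p,d=d);
E
```

```text
time_s: 1.35
tool_pos: [562.8, -183.0, 233.5]
orientation: [-0.0, 0.075, 0.997, 0.0]
ft_force: [0.5, 0.0, 0.2]
gripper_width: 84.7
1.35 [ 0.78658453  0.40315389 -0.67554532  1.65156904  0.26808203  1.18208922
  1.46730834] [-0.00634467 -0.00385291  0.00411515 -0.00093875  0.00058483  0.0001692
  0.00050408]
[[-9.88613491e-01  1.50476600e-01 -3.98120530e-04  5.62786384e+02]
 [ 1.50476498e-01  9.88613548e-01  2.74986865e-04 -1.83029784e+02]
 [ 4.34966439e-04  2.11947941e-04 -9.99999883e-01  2.33457451e+02]
 [ 0.00000000e+00  0.00000000e+00  0.00000000e+00  1.00000000e+00]]
```

View pics/w1.png

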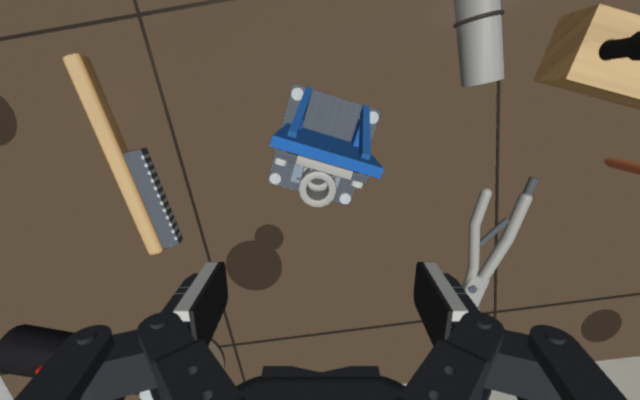

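The upper bush's annulus is at about (318,189) in the wrist view, with the lower bush visible through and beside it. Next I measure it in this view and in the others.

```bash
cat > bush.py <<'E'
from h import *
np.set_printoptions(precision=2,suppress=True)
W=np.load('pics/w1.npz'); S=np.load('pics/s1.npz'); D=np.load('pics/d1.npz')
from scipy.optimize import least_squares
for n,A,T in [('wrist',W,W['T']),('scene',S,None),('side',D,None)]:
    d=A['d'];im=A['p'].astype(int);P=cloud(n,d,T)
    u,v=map(int,proj(n,[561,-182,136],T))
    cv2.imwrite(f'pics/b_{n}.png',cv2.resize(A['p'][v-30:v+30,u-30:u+30],None,fx=8,fy=8,interpolation=cv2.INTER_CUBIC))
    # rays on plane 136: rasterise top-down image
    g=np.arange(-30,30,.25); c=np.array([561,-182])
    X,Y=np.meshgrid(c[0]+g,c[1]+g); K=[proj(n,[0,0,136],T)]
    cc,M=c2w(n,T); Mi=np.linalg.inv(M); pts=np.stack([X,Y,np.full_like(X,136.)],-1)@Mi[:3,:3].T+Mi[:3,3]
    mu=(cc['cx']+cc['fx']*pts[...,0]/-pts[...,2]).astype(np.float32); mv=(cc['cy']-cc['fy']*pts[...,1]/-pts[...,2]).astype(np.float32)
    top=cv2.remap(A['p'],mu,mv,cv2.INTER_CUBIC); cv2.imwrite(f'pics/t_{n}.png',cv2.resize(top,None,fx=2,fy=2))
    gr=cv2.GaussianBlur(cv2.cvtColor(top,cv2.COLOR_BGR2GRAY),(0,0),1.5)
    print(n,u,v)
    for r in [(32,48),(58,78)]:
        h=cv2.HoughCircles(gr,cv2.HOUGH_GRADIENT,1,200,param1=60,param2=8,minRadius=r[0],maxRadius=r[1])
        if h is not None: x,y,rr=h[0,0]; print('circle',c[0]-30+x*.25,c[1]-30+y*.25,rr*.25)
E
python3 bush.py; python3 -c "
import cv2,numpy as np
cv2.imwrite('pics/t_all.png',np.hstack([cv2.resize(cv2.imread(f'pics/t_{n}.png'),(260,260)) for n in ('wrist','scene','side')]))"
```

```text
wrist 321 186
circle 562.875 -185.625 9.975
circle 563.125 -186.125 16.375
scene 290 158
circle 562.625 -185.125 10.35
circle 563.375 -183.875 16.0
side 343 162
circle 561.625 -183.875 9.85
circle 558.125 -182.375 19.35
```

View pics/t_all.png

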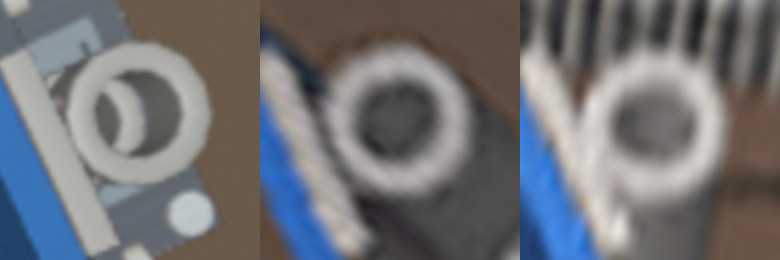

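```bash
python3 -m handwheel '[{"fingers":85,"xyz":[96,398,-31],"turn":0},{"fingers":85,"xyz":[96,398,-31],"turn":0},{"fingers":85,"xyz":[96,398,-31],"turn":0},{"fingers":85,"xyz":[96,398,-31],"turn":0},{"fingers":85,"xyz":[96,398,-31],"turn":0},{"fingers":85,"xyz":[96,398,-31],"turn":0},{"fingers":85,"xyz":[96,398,-31],"turn":0},{"fingers":85,"xyz":[96,398,-31],"turn":0},{"fingers":85,"xyz":[96,398,-31],"turn":0},{"fingers":85,"xyz":[96,398,-31],"turn":0},{"fingers":85,"xyz":[96,398,-31],"turn":0},{"fingers":85,"xyz":[96,398,-31],"turn":0}]' 40
python3 - <<'E'
from h import *
s=bot.observe(); print(s['time_s'],s['qpos'],np.abs(s['qvel']).max())
T=tool(s);p,d=vision.snapshot('wrist');np.savez('pics/w2.npz',p=p,d=d,T=T);cv2.imwrite('pics/w2.png',p);print(T)
E
```

```text
time_s: 2.7
tool_pos: [527.6, 222.2, 264.3]
orientation: [-0.0, 0.076, 0.997, -0.001]
ft_force: [1.4, -0.2, 0.5]
gripper_width: 85.0
2.7 [ 0.1988541   0.37355705 -0.82854092  1.65643027  0.28935203  1.24056507
  0.72826634] 0.00865915161978215
[[-9.88474622e-01  1.51386253e-01 -3.51661850e-04  5.27582347e+02]
 [ 1.51386609e-01  9.88473542e-01 -1.46667863e-03  2.22237424e+02]
 [ 1.25573453e-04 -1.50301150e-03 -9.99998863e-01  2.64253628e+02]
 [ 0.00000000e+00  0.00000000e+00  0.00000000e+00  1.00000000e+00]]
```

View pics/w2.png

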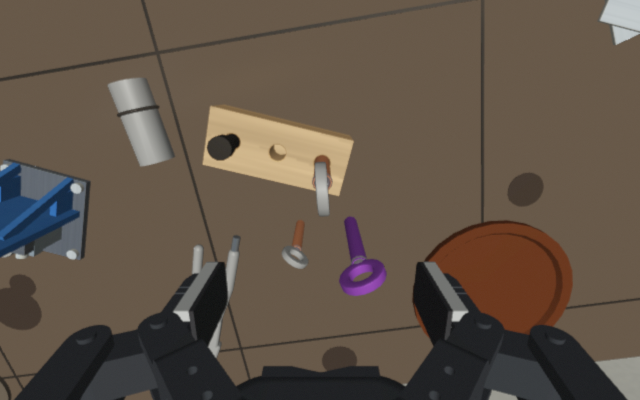

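The mandrel ring, seen edge-on, is at (322,190) in the wrist view, with its long axis almost vertical in the image. That puts the ring faces nearly along tool y.

Run:
```python
from h import *
np.set_printoptions(precision=2,suppress=True)
W=np.load('pics/w2.npz');T=W['T'];P=cloud('wrist',W['d'],T);im=W['p'].astype(int);sat=im.max(2)-im.min(2)
cv2.imwrite('pics/c5.png',cv2.resize(W['p'][150:230,280:360],None,fx=7,fy=7,interpolation=cv2.INTER_CUBIC))
m=np.zeros(sat.shape,bool);m[150:230,300:345]=1
m&=(P[...,2]>140)&(P[...,2]<200)
Q=P[m&(sat<40)];L=(Q-T[:3,3])@T[:3,:3]
print(len(Q),Q.min(0),Q.max(0),Q.mean(0)); print('tool',L.min(0),L.max(0),L.mean(0))
t=Q[Q[:,2]>182]; print('top',len(t),t.min(0),t.max(0),t.mean(0),cv2.minAreaRect(np.ascontiguousarray(t[:,:2],dtype=np.float32)))
print(cv2.minAreaRect(np.ascontiguousarray(Q[:,:2],dtype=np.float32)))
c=(im[...,2]-im[...,0]>50)&(sat>40)&(P[...,2]>65)&(P[...,2]<140); c[:,:300]=0;c[:,345:]=0;c[:150]=0;c[230:]=0;r=P[c];print('rod',len(r),r.min(0),r.max(0))
g=(P[...,2]>48)&(P[...,2]<62);q=P[g&(im[...,2]-im[...,0]>50)];print('stand',cv2.minAreaRect(np.ascontiguousarray(q[:,:2],dtype=np.float32)))
d=T[:3,3]; o=bot.observe();print(o['tool_pos'])
```

```text
686 [503.74 215.85 142.49] [550.2  231.2  192.89] [522.7  224.11 184.16]
tool [-22.29  -6.97  71.37] [ 23.97   8.2  121.77] [ 5.1   1.24 80.09]
top 517 [506.95 217.62 182.01] [546.81 229.49 192.89] [525.45 223.8  188.76] ((527.00732421875, 223.6513214111328), (9.935662269592285, 39.82472229003906), 85.63008880615234)
((526.8065795898438, 222.79226684570312), (15.177512168884277, 46.25564956665039), 81.26898193359375)
rod 72 [518.73 219.25  65.58] [528.01 232.57 130.65]
stand ((538.3582153320312, 159.860595703125), (170.2200164794922, 138.28355407714844), 67.71685028076172)
[527.62 222.28 264.36]
```

View pics/c5.png

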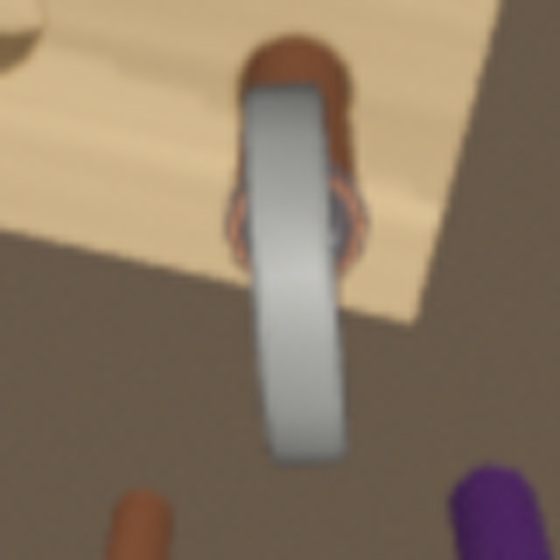

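```bash
python3 -m handwheel '[{"fingers":85,"xyz":[0.8,1.3,20],"turn":-3.7},{"fingers":85,"xyz":[0.8,1.3,40],"turn":-3.7},{"fingers":85,"xyz":[0.8,1.3,40],"turn":-3.7},{"fingers":85,"xyz":[0.8,1.3,40],"turn":-3.7}]' 40
python3 - <<'E'
from h import *
np.set_printoptions(precision=2,suppress=True)
s=bot.observe(); T=tool(s);p,d=vision.snapshot('wrist');np.savez('pics/w3.npz',p=p,d=d,T=T);print(T)
P=cloud('wrist',d,T);im=p.astype(int);sat=im.max(2)-im.min(2)
m=(P[...,2]>183)&(P[...,2]<200)&(sat<40)&(np.hypot(P[...,0]-527,P[...,1]-224)<35)
Q=P[m];L=(Q-T[:3,3])@T[:3,:3];print(len(L),L.min(0),L.max(0),L.mean(0),cv2.fitLine(np.ascontiguousarray(L[:,:2],dtype=np.float32),cv2.DIST_HUBER,0,.01,.01).ravel())
m=(P[...,2]>140)&(P[...,2]<200)&(sat<40)&(np.hypot(P[...,0]-527,P[...,1]-224)<35)
Q=P[m];L=(Q-T[:3,3])@T[:3,:3];print(L.min(0),L.max(0))
r,c=np.where(m);cv2.imwrite('pics/c6.png',cv2.resize(p[r.min()-40:r.max()+40,c.min()-40:c.max()+40],None,fx=4,fy=4,interpolation=cv2.INTER_CUBIC));print(r.min(),c.min())
E
```

```text
time_s: 3.15
tool_pos: [526.6, 224.9, 224.8]
orientation: [-0.0, 0.043, 0.999, -0.0]
ft_force: [0.2, -0.7, -0.1]
gripper_width: 85.1
[[ -1.     0.09  -0.   526.61]
 [  0.09   1.    -0.   224.91]
 [  0.    -0.    -1.   224.78]
 [  0.     0.     0.     1.  ]]
652 [-19.78  -6.08  31.75] [17.97  3.47 41.74] [ 1.14 -1.26 35.77] [ 1.   -0.02  1.19 -1.38]
[-23.4   -9.44  31.75] [22.62  6.44 82.53]
174 309
```

View pics/c6.png

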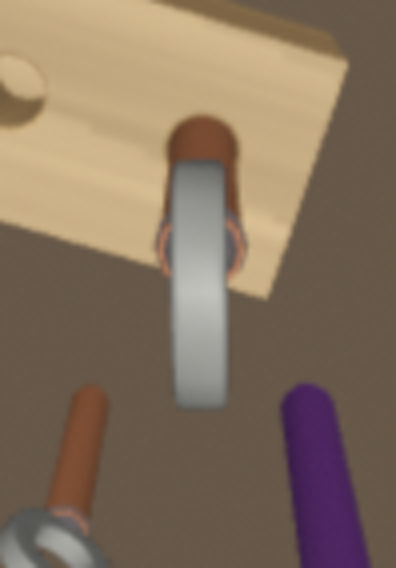

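```bash
python3 -m handwheel '[{"fingers":85,"xyz":[-0.4,-1.4,25],"turn":0},{"fingers":85,"xyz":[-0.4,-1.4,50],"turn":0},{"fingers":85,"xyz":[-0.4,-1.4,76.5],"turn":0},{"fingers":85,"xyz":[-0.4,-1.4,76.5],"turn":0},{"fingers":85,"xyz":[-0.4,-1.4,76.5],"turn":0}]' 60
python3 -m handwheel '[{"fingers":0,"xyz":[0,0,0],"turn":0},{"fingers":0,"xyz":[0,0,0],"turn":0},{"fingers":0,"xyz":[0,0,0],"turn":0},{"fingers":0,"xyz":[0,0,0],"turn":0},{"fingers":0,"xyz":[0,0,0],"turn":0},{"fingers":0,"xyz":[0,0,0],"turn":0},{"fingers":0,"xyz":[0,0,0],"turn":0},{"fingers":0,"xyz":[0,0,0],"turn":0},{"fingers":0,"xyz":[0,0,0],"turn":0},{"fingers":0,"xyz":[0,0,0],"turn":0}]' 60
python3 - <<'E'
from h import *
p,d=vision.snapshot('side');cv2.imwrite('pics/c7.png',cv2.resize(p[180:360,200:420],None,fx=3,fy=3,interpolation=cv2.INTER_CUBIC))
E
```

```text
time_s: 3.7
tool_pos: [527.1, 225.1, 149.3]
orientation: [0.0, 0.042, 0.999, 0.0]
ft_force: [0.5, 0.7, 0.1]
gripper_width: 84.6
time_s: 4.7
tool_pos: [526.9, 225.1, 148.6]
orientation: [0.0, 0.042, 0.999, 0.0]
ft_force: [-0.2, -0.7, 5.3]
gripper_width: 7.0
```

View pics/c7.png

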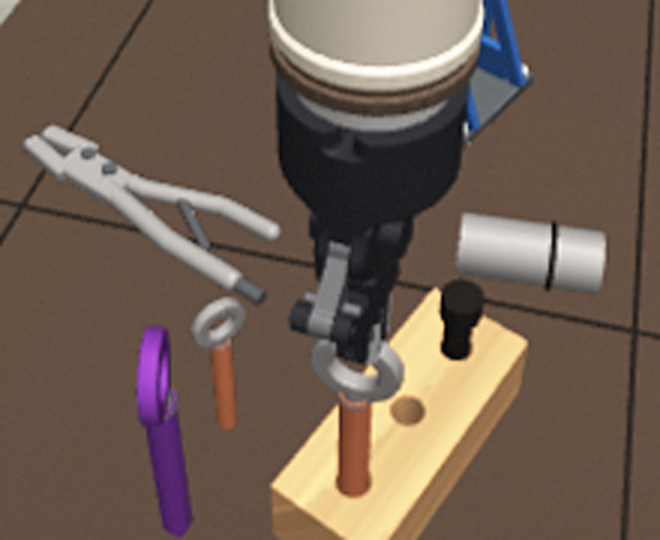

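```bash
python3 -m handwheel '[{"fingers":0,"xyz":[0,0,0],"turn":0},{"fingers":0,"xyz":[0,0,-10],"turn":0},{"fingers":0,"xyz":[0,0,-20],"turn":0},{"fingers":0,"xyz":[0,0,-20],"turn":0}]' 60
python3 - <<'E'
from h import *
p,d=vision.snapshot('side');cv2.imwrite('pics/c8.png',cv2.resize(p[180:360,200:420],None,fx=3,fy=3,interpolation=cv2.INTER_CUBIC))
p,d=vision.snapshot('wrist');cv2.imwrite('pics/c9.png',p);print(bot.observe()['gripper_width'])
E
```

```text
time_s: 5.15
tool_pos: [527.0, 225.1, 169.4]
orientation: [0.001, 0.042, 0.999, 0.0]
ft_force: [0.5, 0.3, -2.9]
gripper_width: 7.4
7.3667080299486
```

View pics/c8.png

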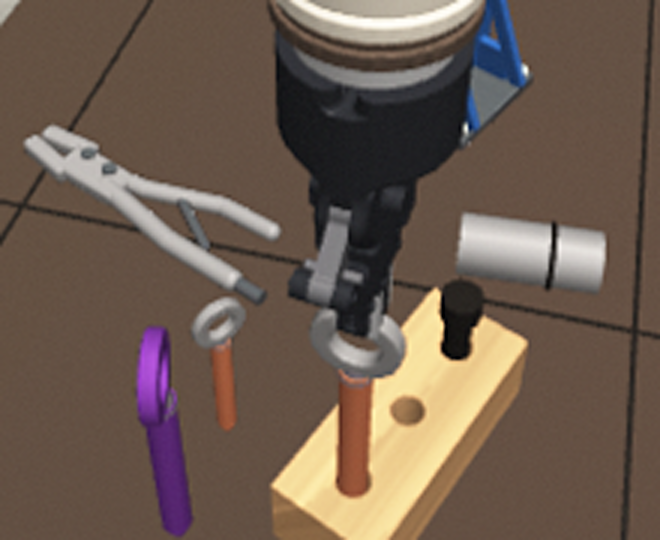

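View pics/c9.png

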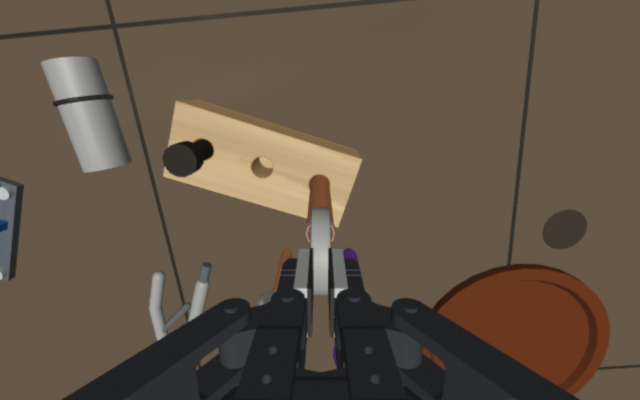

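```bash
python3 -m handwheel '[{"fingers":0,"xyz":[0,0,-25],"turn":0},{"fingers":0,"xyz":[0,0,-55],"turn":0},{"fingers":0,"xyz":[0,0,-90],"turn":0},{"fingers":0,"xyz":[0,0,-115],"turn":0},{"fingers":0,"xyz":[0,0,-130],"turn":0},{"fingers":0,"xyz":[0,0,-130],"turn":0},{"fingers":0,"xyz":[0,0,-130],"turn":0},{"fingers":0,"xyz":[0,0,-130],"turn":0}]' 60
python3 - <<'E'
from h import *
s=bot.observe();print(s['tool_pos'],s['ft_force'],s['gripper_width']);T=tool(s)
for n in ('side','scene'):
    p,d=vision.snapshot(n);np.savez(f'pics/L_{n}.npz',p=p,d=d,T=T);u,v=map(int,proj(n,[527,225,220]));print(u,v)
    cv2.imwrite(f'pics/L_{n}.png',cv2.resize(p[max(0,v-75):v+75,max(0,u-75):u+75],None,fx=4,fy=4,interpolation=cv2.INTER_CUBIC))
E
```

```text
time_s: 6.05
tool_pos: [525.6, 224.1, 296.2]
orientation: [-0.001, 0.042, 0.999, -0.001]
ft_force: [0.7, -0.1, -3.6]
gripper_width: 7.1
[525.58185738 224.0590606  296.23952283] [ 0.74782407 -0.10866437 -3.55144697] 7.125368566665281
319 278
469 218
```

View pics/L_side.png

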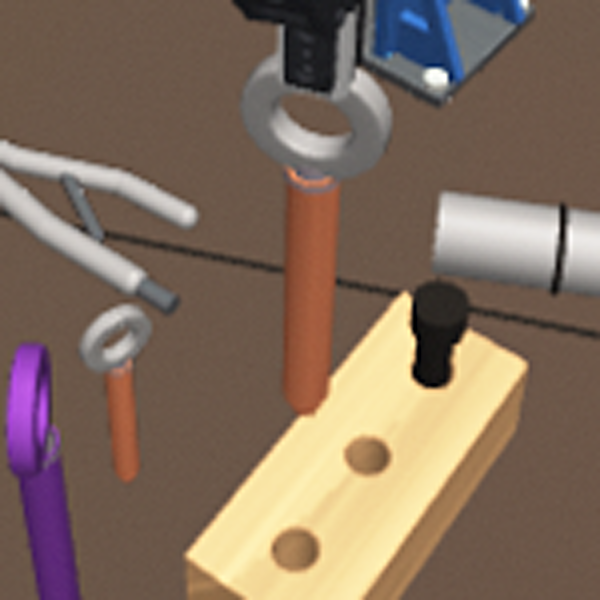

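View pics/L_scene.png

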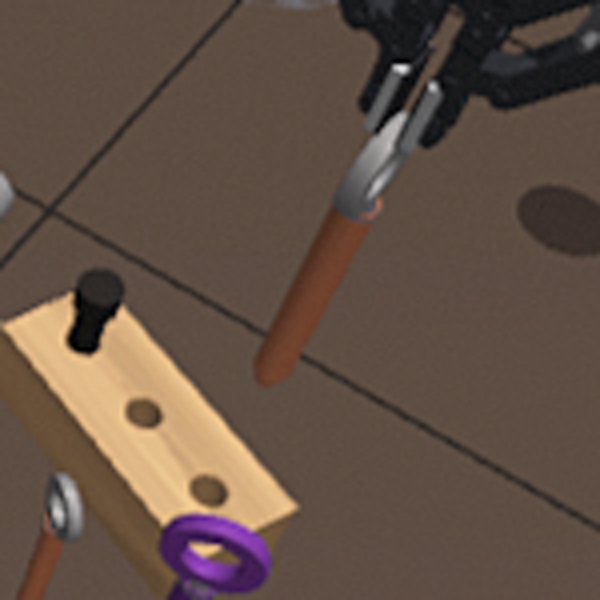

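```bash
cat > rod.py <<'E'
from h import *
import sys
np.set_printoptions(precision=2,suppress=True)
from scipy.optimize import least_squares
def run(pre,T,names=('side','scene'),rz=None):
    tcp=T[:3,3]
    for n in names:
        A=np.load(f'pics/{pre}_{n}.npz'); P=cloud(n,A['d']);im=A['p'].astype(int);sat=im.max(2)-im.min(2)
        near=(np.hypot(P[...,0]-tcp[0],P[...,1]-tcp[1])<45)&(P[...,2]<tcp[2]+30)&(P[...,2]>tcp[2]-150)
        rod=near&(im[...,2]-im[...,0]>35)&(im[...,2]-im[...,1]>25)
        if rz: rod&=(P[...,2]>rz)
        k=np.ones((3,3),np.uint8); nn,l,st,ce=cv2.connectedComponentsWithStats(rod.astype(np.uint8)); i=1+st[1:,4].argmax(); rod=l==i
        Q=P[rod]; print(n,'rod',len(Q),'z',Q[:,2].min(),Q[:,2].max())
        Q=Q[(Q[:,2]>Q[:,2].min()+15)]
        f=lambda a: np.hypot(Q[:,0]-a[0]-a[2]*(Q[:,2]-tcp[2]),Q[:,1]-a[1]-a[3]*(Q[:,2]-tcp[2]))-9
        c,M=c2w(n); v=Q.mean(0)-M[:3,3]; v/=np.linalg.norm(v[:2])
        r=least_squares(f,[Q[:,0].mean()+9*v[0],Q[:,1].mean()+9*v[1],0,0],loss='huber',f_scale=1).x
        print('  axis@tcp',r[:2],'rel',r[:2]-tcp[:2],'slope',r[2:],'tip xy@-138',r[:2]-138*r[2:])
        ring=near&(sat<25)&(im.max(2)>90)&(P[...,2]<tcp[2]+40)&(P[...,2]>tcp[2]-40); Q=P[ring]; print('  ring z',np.percentile(Q[:,2],[0.5,2]))
if __name__=='__main__':
    A=np.load('pics/L_side.npz'); T=A['T']; print(T[:3,3]); run('L',T)
E
python3 rod.py
```

```text
[525.58 224.06 296.24]
side rod 713 z 158.582514915368 293.3545441424381
  axis@tcp [526.11 223.49] rel [ 0.52 -0.57] slope [0.   0.01] tip xy@-138 [525.45 222.7 ]
  ring z [289.06 290.42]
scene rod 433 z 162.1863854171495 288.6795244223515
  axis@tcp [525.88 223.99] rel [ 0.29 -0.06] slope [0. 0.] tip xy@-138 [525.21 223.67]
  ring z [288.11 295.  ]
```

```bash
python3 -m handwheel '[{"fingers":0,"xyz":[-3,-15,-4],"turn":0},{"fingers":0,"xyz":[-8,-45,-8],"turn":0},{"fingers":0,"xyz":[-15,-85,-8],"turn":0},{"fingers":0,"xyz":[-23,-130,-8],"turn":0},{"fingers":0,"xyz":[-31,-175,-8],"turn":0},{"fingers":0,"xyz":[-39,-220,-8],"turn":0},{"fingers":0,"xyz":[-47,-265,-8],"turn":0},{"fingers":0,"xyz":[-55,-310,-8],"turn":0},{"fingers":0,"xyz":[-62,-350,-8],"turn":0},{"fingers":0,"xyz":[-68,-382,-8],"turn":0},{"fingers":0,"xyz":[-71,-399,-8],"turn":0},{"fingers":0,"xyz":[-71.5,-404.5,-8],"turn":0}]' 80
python3 -m handwheel '[{"fingers":0,"xyz":[0,0,0],"turn":0},{"fingers":0,"xyz":[0,0,0],"turn":0},{"fingers":0,"xyz":[0,0,0],"turn":0}]' 80
cat > look.py <<'E'
from h import *
import sys,rod
pre=sys.argv[1]
s=bot.observe();print(s['time_s'],s['tool_pos'],s['ft_force'],s['gripper_width']);T=tool(s);print(T[:3,:3].round(3).tolist())
for n in ('side','scene'):
    p,d=vision.snapshot(n);np.savez(f'pics/{pre}_{n}.npz',p=p,d=d,T=T);u,v=map(int,proj(n,[562,-185,160]))
    cv2.imwrite(f'pics/{pre}_{n}.png',cv2.resize(p[max(0,v-60):v+60,max(0,u-60):u+60],None,fx=5,fy=5,interpolation=cv2.INTER_CUBIC))
rod.run(pre,T)
E
python3 look.py J
```

```text
time_s: 7.35
tool_pos: [563.4, -186.3, 305.0]
orientation: [-0.001, 0.043, 0.999, 0.0]
ft_force: [-0.5, 0.1, -3.6]
gripper_width: 5.9
time_s: 7.65
tool_pos: [564.3, -181.5, 306.5]
orientation: [0.0, 0.04, 0.999, 0.0]
ft_force: [0.3, 0.7, -3.7]
gripper_width: 6.2
7.65 [ 564.31 -181.54  306.53] [ 0.29  0.66 -3.71] 6.18633849418789
[[-0.997, 0.08, 0.0], [0.08, 0.997, 0.001], [-0.0, 0.001, -1.0]]
side rod 404 z 168.29096000140675 304.12450304980956
  axis@tcp [ 564.84 -181.81] rel [ 0.53 -0.26] slope [0.   0.01] tip xy@-138 [ 564.34 -182.71]
  ring z [291.63 301.68]
scene rod 356 z 169.90423195839173 304.74235640390225
  axis@tcp [ 565.   -182.11] rel [ 0.68 -0.57] slope [ 0.01 -0.  ] tip xy@-138 [ 564.17 -182.1 ]
  ring z [301.88 302.44]
```

View pics/J_side.png

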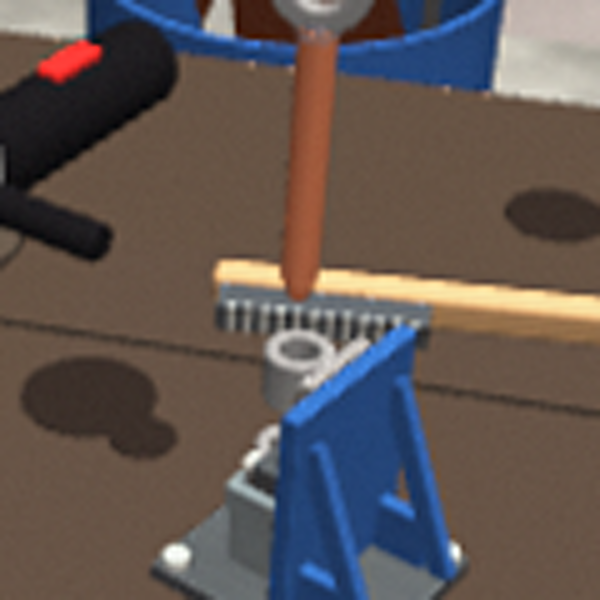

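View pics/J_scene.png

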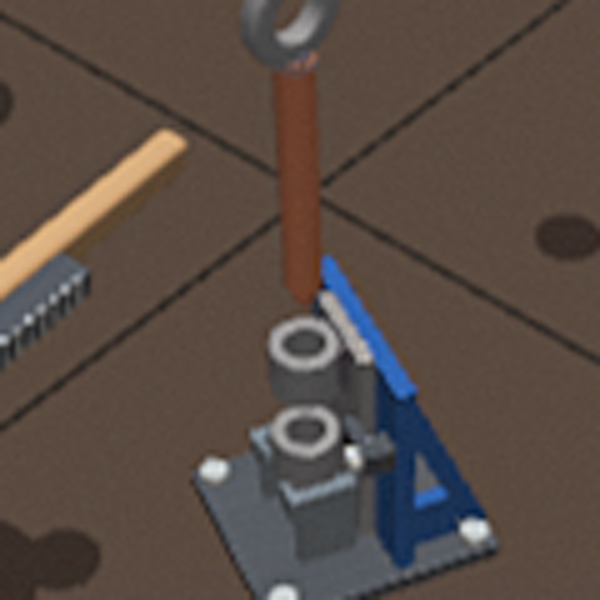

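```bash
python3 -m handwheel '[{"fingers":0,"xyz":[0,0,0],"turn":0},{"fingers":0,"xyz":[0,0,0],"turn":0},{"fingers":0,"xyz":[0,0,0],"turn":0},{"fingers":0,"xyz":[0,0,0],"turn":0},{"fingers":0,"xyz":[0,0,0],"turn":0}]' 80
python3 look.py K; sed -e 's/w1.npz/w1.npz/;s#pics/s1.npz#pics/K_scene.npz#;s#pics/d1.npz#pics/K_side.npz#' bush.py > bush2.py; python3 bush2.py
```

```text
time_s: 8.25
tool_pos: [564.0, -184.3, 306.2]
orientation: [0.0, 0.042, 0.999, 0.0]
ft_force: [0.1, 0.1, -4.0]
gripper_width: 6.1
8.25 [ 563.96 -184.31  306.18] [ 0.09  0.12 -3.98] 6.081852040967384
[[-0.996, 0.084, 0.0], [0.084, 0.996, 0.0], [0.0, 0.0, -1.0]]
side rod 401 z 168.0229954315098 302.6526077639706
  axis@tcp [ 564.33 -184.93] rel [ 0.37 -0.61] slope [0. 0.] tip xy@-138 [ 564.07 -185.19]
  ring z [302.47 303.53]
scene rod 361 z 169.28473988565918 304.35984535263816
  axis@tcp [ 564.63 -184.05] rel [0.67 0.27] slope [0.   0.01] tip xy@-138 [ 564.04 -184.84]
  ring z [305.42 309.47]
wrist 321 186
circle 562.875 -185.625 9.975
circle 562.875 -186.125 16.2
scene 290 158
circle 562.375 -184.875 9.95
circle 563.375 -183.875 16.05
side 343 162
circle 561.375 -182.125 10.15
circle 561.625 -183.125 16.55
```

```bash
python3 -m handwheel '[{"fingers":0,"xyz":[1,0.2,5],"turn":0},{"fingers":0,"xyz":[1.6,0.2,12],"turn":0},{"fingers":0,"xyz":[1.6,0.2,20],"turn":0},{"fingers":0,"xyz":[1.6,0.2,26],"turn":0},{"fingers":0,"xyz":[1.6,0.2,28],"turn":0},{"fingers":0,"xyz":[1.6,0.2,28],"turn":0},{"fingers":0,"xyz":[1.6,0.2,28],"turn":0},{"fingers":0,"xyz":[1.6,0.2,28],"turn":0},{"fingers":0,"xyz":[1.6,0.2,28],"turn":0}]' 80
python3 look.py M
```

```text
time_s: 9.25
tool_pos: [562.6, -183.9, 278.6]
orientation: [0.0, 0.042, 0.999, -0.0]
ft_force: [0.3, 0.0, -4.1]
gripper_width: 6.0
9.25 [ 562.63 -183.91  278.58] [ 0.31  0.02 -4.07] 6.016958706803332
[[-0.997, 0.084, 0.001], [0.084, 0.997, -0.0], [-0.001, -0.0, -1.0]]
side rod 389 z 128.9605261827295 274.90087670231947
  axis@tcp [ 563.28 -184.26] rel [ 0.65 -0.35] slope [0.   0.01] tip xy@-138 [ 562.71 -185.25]
  ring z [275.2  276.22]
scene rod 333 z 133.91383918554027 275.4011329361124
  axis@tcp [ 563.15 -184.3 ] rel [ 0.51 -0.39] slope [0.01 0.  ] tip xy@-138 [ 562.41 -184.71]
  ring z [274.93 276.29]
```

View pics/M_side.png

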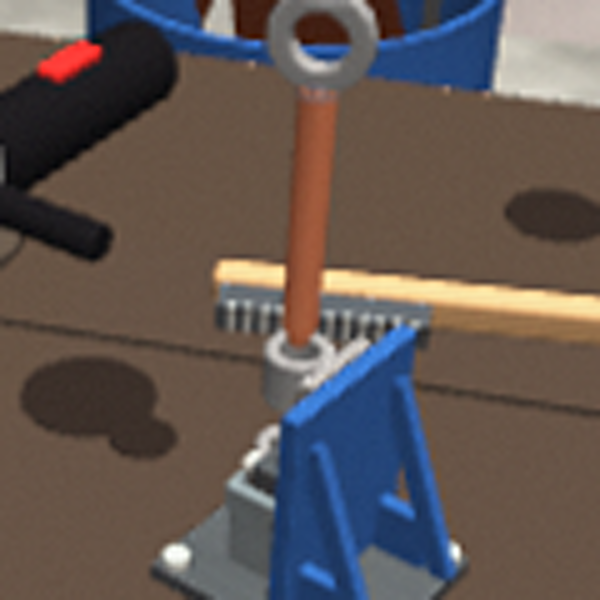

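View pics/M_scene.png

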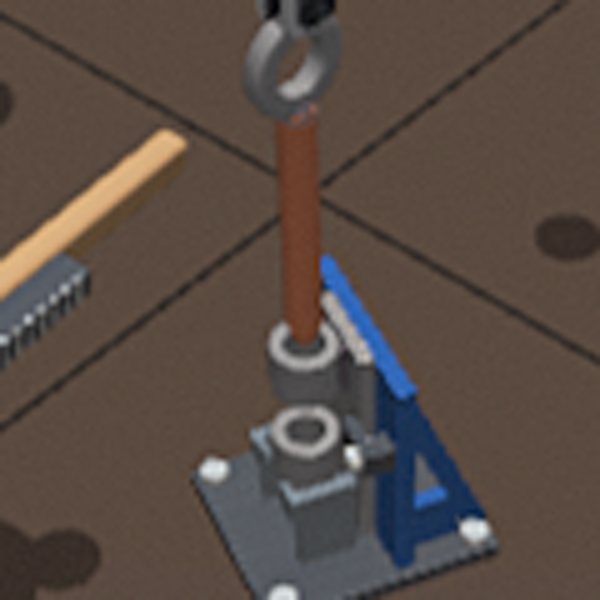

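Both views show the tip just above the upper mouth and centred on it, so I go down gently and watch the force.

```bash
python3 -m handwheel '[{"fingers":0,"xyz":[0,0,3],"turn":0},{"fingers":0,"xyz":[0,0,6],"turn":0},{"fingers":0,"xyz":[0,0,9],"turn":0},{"fingers":0,"xyz":[0,0,12],"turn":0},{"fingers":0,"xyz":[0,0,12],"turn":0},{"fingers":0,"xyz":[0,0,12],"turn":0}]' 80
python3 -m handwheel '[{"fingers":0,"xyz":[0,0,3],"turn":0},{"fingers":0,"xyz":[0,0,6],"turn":0},{"fingers":0,"xyz":[0,0,9],"turn":0},{"fingers":0,"xyz":[0,0,12],"turn":0},{"fingers":0,"xyz":[0,0,12],"turn":0},{"fingers":0,"xyz":[0,0,12],"turn":0}]' 80
```

```text
time_s: 9.95
tool_pos: [562.3, -183.9, 266.1]
orientation: [-0.0, 0.042, 0.999, 0.0]
ft_force: [0.5, 0.4, -3.1]
gripper_width: 6.0
time_s: 10.55
tool_pos: [562.3, -183.9, 254.1]
orientation: [-0.0, 0.042, 0.999, 0.0]
ft_force: [-0.2, -0.6, -2.9]
gripper_width: 5.9
```

```bash
python3 -m handwheel '[{"fingers":0,"xyz":[0,0,4],"turn":0},{"fingers":0,"xyz":[0,0,8],"turn":0},{"fingers":0,"xyz":[0,0,12],"turn":0},{"fingers":0,"xyz":[0,0,16],"turn":0},{"fingers":0,"xyz":[0,0,20],"turn":0},{"fingers":0,"xyz":[0,0,24],"turn":0},{"fingers":0,"xyz":[0,0,28],"turn":0},{"fingers":0,"xyz":[0,0,28],"turn":0},{"fingers":0,"xyz":[0,0,28],"turn":0}]' 80
python3 look.py N
```

```text
time_s: 11.45
tool_pos: [562.4, -183.9, 226.1]
orientation: [-0.0, 0.042, 0.999, 0.0]
ft_force: [0.1, -0.2, -3.5]
gripper_width: 6.0
11.45 [ 562.38 -183.9   226.12] [ 0.1  -0.2  -3.52] 5.963415293387462
[[-0.996, 0.084, -0.0], [0.084, 0.996, 0.0], [0.0, 0.0, -1.0]]
side rod 243 z 134.7141664387217 222.92973650937978
  axis@tcp [ 562.53 -184.45] rel [ 0.15 -0.55] slope [0.   0.01] tip xy@-138 [ 562.33 -185.49]
  ring z [220.38 223.36]
scene rod 203 z 134.0363698918827 224.2399149092688
  axis@tcp [ 562.97 -184.16] rel [ 0.59 -0.27] slope [0.01 0.01] tip xy@-138 [ 561.53 -185.23]
  ring z [221.44 222.17]
```

View pics/N_scene.png

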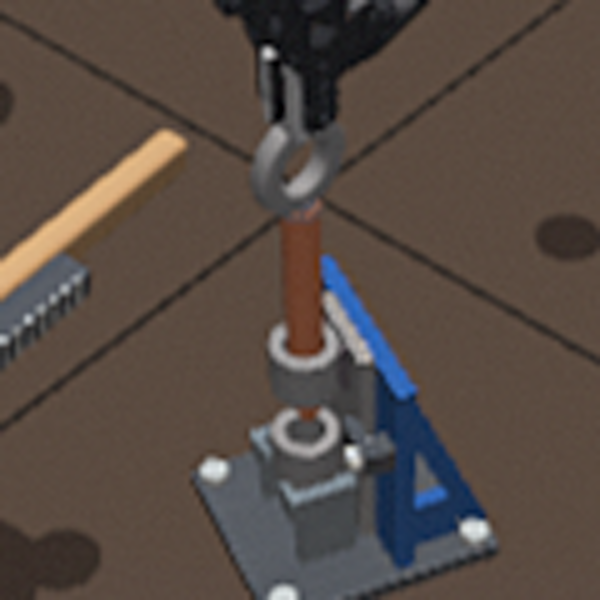

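View pics/N_side.png

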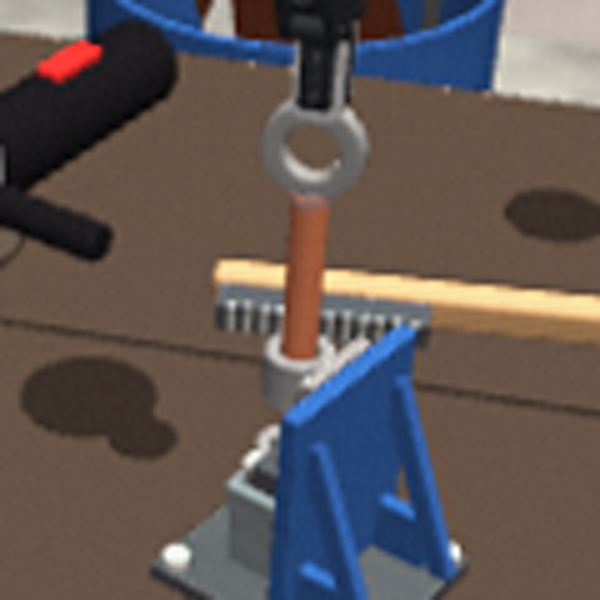

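Run:
```python
from h import *
np.set_printoptions(precision=1,suppress=True)
for pre in ('L','M','N'):
  for n in ('side','scene'):
    A=np.load(f'pics/{pre}_{n}.npz');P=cloud(n,A['d']);im=A['p'].astype(int);t=A['T'][:3,3]
    near=(np.hypot(P[...,0]-t[0],P[...,1]-t[1])<40)&(P[...,2]>t[2]-40)&(P[...,2]<t[2]+60)
    blk=near&(im.max(2)<45); gry=near&(im.max(2)>=60)&(im.max(2)-im.min(2)<25)
    print(pre,n,'black low z-tcp',np.percentile(P[blk][:,2]-t[2],[0,2,10]),'grey',np.percentile(P[gry][:,2]-t[2],[0,2,98]))
    # ring: grey pixels where |x-tcp|>13 
    L=(P-t)@A['T'][:3,:3]; r=gry&(abs(L[...,0])>14)&(abs(L[...,0])<26); print('   ring flank z',np.percentile(P[r][:,2]-t[2],[1,50,99]),'median centre')
```

```text
L side black low z-tcp [40.2 44.2 46. ] grey [-8.1 -3.5 56.9]
   ring flank z [ 1.6 22.9 36.9] median centre
L scene black low z-tcp [43.  44.1 46.5] grey [-10.5  -2.3  58.5]
   ring flank z [ 6.2 27.2 39.4] median centre
M side black low z-tcp [39.5 42.3 45. ] grey [-3.5 -1.7 56.7]
   ring flank z [ 2.7 21.3 36.2] median centre
M scene black low z-tcp [40.2 42.8 46. ] grey [-6.7 -1.9 56.7]
   ring flank z [ 3.3 22.8 40. ] median centre
N side black low z-tcp [42.1 43.1 45.7] grey [-6.7 -1.6 57. ]
   ring flank z [ 2.6 20.2 37.1] median centre
N scene black low z-tcp [39.3 40.  45.5] grey [-9.  -3.4 57.7]
   ring flank z [ 2.6 22.3 38.4] median centre
```

Run:
```python
from h import *
p,d=vision.snapshot('wrist');s=bot.observe();cv2.imwrite('pics/w5.png',cv2.resize(p[150:400,200:440],None,fx=2.4,fy=2.4,interpolation=cv2.INTER_CUBIC))
A=np.load('pics/N_side.npz')['p'];cv2.imwrite('pics/c10.png',cv2.resize(A[90:170,310:390],None,fx=7,fy=7,interpolation=cv2.INTER_CUBIC))
```

```text
(no output)
```

View pics/w5.png

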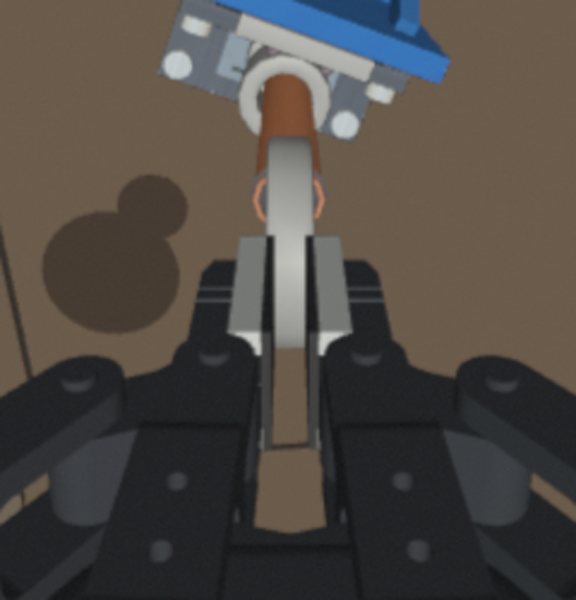

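View pics/c10.png

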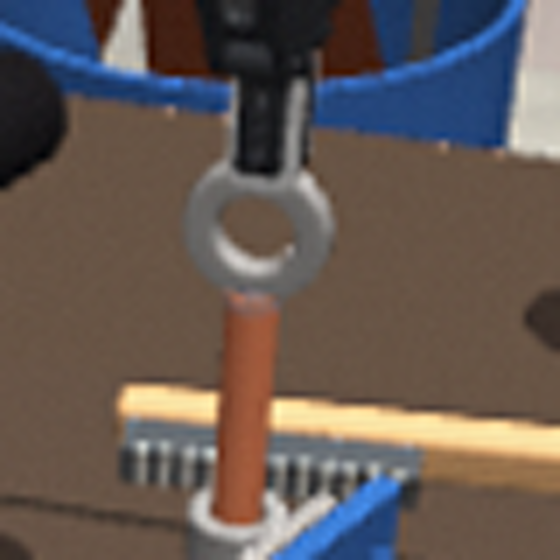

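Run:
```python
from h import *
np.set_printoptions(precision=1,suppress=True)
for n in ('side','scene'):
    d=np.load(f'pics/{n}0.npy');P=cloud(n,d);im=cv2.imread(f'pics/{n}0.png').astype(int)
    m=(abs(P[...,0]-650)<75)&(abs(P[...,1])<40)&(P[...,2]>150)&(P[...,2]<400)
    Q=P[m];i=Q[:,2].argsort()[:8];print(n,Q[i].tolist()[::3], [proj(n,q) for q in Q[i][:2]], np.percentile(Q[:,2],[1,3]))
# current wrist depth of pads
A=np.load('pics/w3.npz');P=cloud('wrist',A['d'],np.eye(4))
for (u0,u1) in ((170,230),(410,470)):
    Q=P[255:330,u0:u1].reshape(-1,3);Q=Q[Q[:,2]<0];print('wrist tool frame finger z max',Q[:,2].max(),Q[Q[:,2].argmax()])
```

```text
side [[697.0845625924683, 8.613618431741315, 244.12901639189323], [599.0874390181955, 6.246036800438787, 244.94721513742087], [694.3568815231275, 10.278374029414067, 245.7456747801213]] [(np.float64(258.0), np.float64(161.00000000000006)), (np.float64(262.0), np.float64(160.00000000000003))] [251.2 259.3]
scene [[696.8031982968756, 7.940358780161148, 243.6533245301316], [696.2631727554499, 7.4406964011407695, 245.57348582600287], [606.0623782672467, -5.3401142529244225, 245.92048619423065]] [(np.float64(317.99999999999994), np.float64(206.00000000000003)), (np.float64(346.99999999999994), np.float64(175.00000000000003))] [250.2 256.1]
wrist tool frame finger z max -50.97756539510837 [ -3.7 -42.8 -51. ]
wrist tool frame finger z max -51.40986251314149 [  6.9  42.7 -51.4]
```

The fingertips actually sit about 38 mm above the reported TCP: open they measure TCP+51 in all three cameras, and shut about +38. So the pads hold only the top few mm of the ring, and the true grasp point is probably more than 32 mm from the ring's centre. I'll take the mandrel back to its socket, regrasp about 19 mm lower, and repeat the passage in order.

```bash
python3 -m handwheel '[{"fingers":0,"xyz":[0,0,-5],"turn":0},{"fingers":0,"xyz":[0,0,-13],"turn":0},{"fingers":0,"xyz":[0,0,-22],"turn":0},{"fingers":0,"xyz":[0,0,-32],"turn":0},{"fingers":0,"xyz":[0,0,-42],"turn":0},{"fingers":0,"xyz":[0,0,-52],"turn":0},{"fingers":0,"xyz":[0,0,-62],"turn":0},{"fingers":0,"xyz":[0,0,-72],"turn":0},{"fingers":0,"xyz":[0,0,-78],"turn":0},{"fingers":0,"xyz":[0,0,-80],"turn":0},{"fingers":0,"xyz":[0,0,-80],"turn":0}]' 80
python3 look.py O
```

```text
time_s: 12.7
tool_pos: [562.5, -183.9, 306.4]
orientation: [0.0, 0.042, 0.999, -0.0]
ft_force: [-1.2, 0.9, -3.5]
gripper_width: 5.9
12.7 [ 562.47 -183.92  306.37] [-1.18  0.9  -3.47] 5.859017589289773
[[-0.996, 0.084, 0.0], [0.084, 0.996, -0.0], [-0.0, -0.0, -1.0]]
side rod 403 z 168.53752316255242 302.2127315458187
  axis@tcp [ 562.9  -184.53] rel [ 0.43 -0.61] slope [0.   0.01] tip xy@-138 [ 562.37 -185.46]
  ring z [290.8  303.62]
scene rod 360 z 167.95617904827748 303.06992827941406
  axis@tcp [ 562.82 -184.2 ] rel [ 0.35 -0.28] slope [0.01 0.  ] tip xy@-138 [ 561.92 -184.86]
  ring z [307.89 309.67]
```

```bash
python3 -m handwheel '[{"fingers":0,"xyz":[2,12,0],"turn":0},{"fingers":0,"xyz":[7,40,0],"turn":0},{"fingers":0,"xyz":[14,80,0],"turn":0},{"fingers":0,"xyz":[22,125,0],"turn":0},{"fingers":0,"xyz":[30,172,0],"turn":0},{"fingers":0,"xyz":[38,220,0],"turn":0},{"fingers":0,"xyz":[46,267,0],"turn":0},{"fingers":0,"xyz":[54,312,0],"turn":0},{"fingers":0,"xyz":[61,350,0],"turn":0},{"fingers":0,"xyz":[66,380,0],"turn":0},{"fingers":0,"xyz":[69,398,0],"turn":0},{"fingers":0,"xyz":[69.7,404.6,0],"turn":0}]' 80
python3 -m handwheel '[{"fingers":0,"xyz":[0,0,0],"turn":0},{"fingers":0,"xyz":[0,0,10],"turn":0},{"fingers":0,"xyz":[0,0,25],"turn":0},{"fingers":0,"xyz":[0,0,40],"turn":0},{"fingers":0,"xyz":[0,0,55],"turn":0},{"fingers":0,"xyz":[0,0,68],"turn":0},{"fingers":0,"xyz":[0,0,78],"turn":0},{"fingers":0,"xyz":[0,0,82],"turn":0},{"fingers":0,"xyz":[0,0,82],"turn":0},{"fingers":0,"xyz":[0,0,82],"turn":0},{"fingers":0,"xyz":[0,0,82],"turn":0}]' 80
python3 - <<'E'
from h import *
import rod
T=tool();print(T[:3,3])
for n in ('side','scene'):
    p,d=vision.snapshot(n);np.savez(f'pics/Q_{n}.npz',p=p,d=d,T=T);u,v=map(int,proj(n,[527,225,120]))
    cv2.imwrite(f'pics/Q_{n}.png',cv2.resize(p[max(0,v-60):v+60,max(0,u-60):u+60],None,fx=5,fy=5,interpolation=cv2.INTER_CUBIC))
rod.run('Q',T,rz=90)
E
```

```text
time_s: 14.0
tool_pos: [524.8, 229.1, 306.2]
orientation: [-0.0, 0.039, 0.999, 0.001]
ft_force: [-0.0, 0.7, -4.5]
gripper_width: 5.9
time_s: 15.1
tool_pos: [527.2, 225.5, 225.0]
orientation: [0.001, 0.042, 0.999, 0.0]
ft_force: [0.0, 0.5, -4.1]
gripper_width: 5.9
[527.24 225.52 224.98]
side rod 545 z 90.90619007737882 223.01973400524912
  axis@tcp [527.67 224.92] rel [ 0.42 -0.6 ] slope [0. 0.] tip xy@-138 [527.55 224.77]
  ring z [218.48 221.86]
scene rod 354 z 90.69933826467513 223.53268403441632
  axis@tcp [527.36 225.41] rel [ 0.11 -0.1 ] slope [0. 0.] tip xy@-138 [527.14 225.39]
  ring z [222.73 223.03]
```

View pics/Q_side.png

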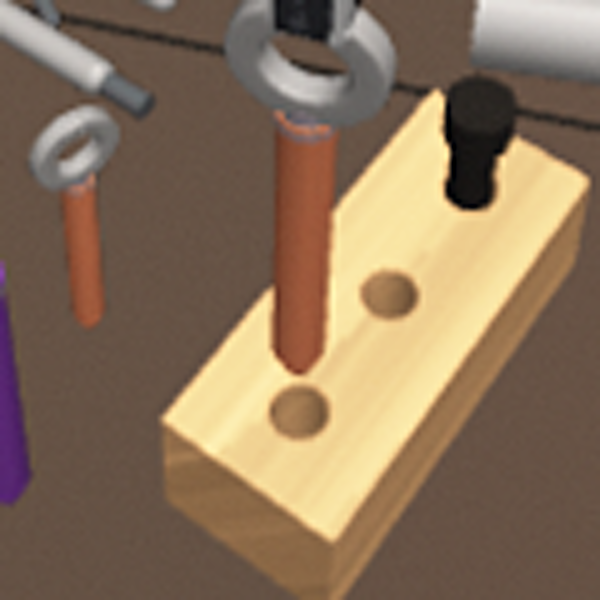

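View pics/Q_scene.png

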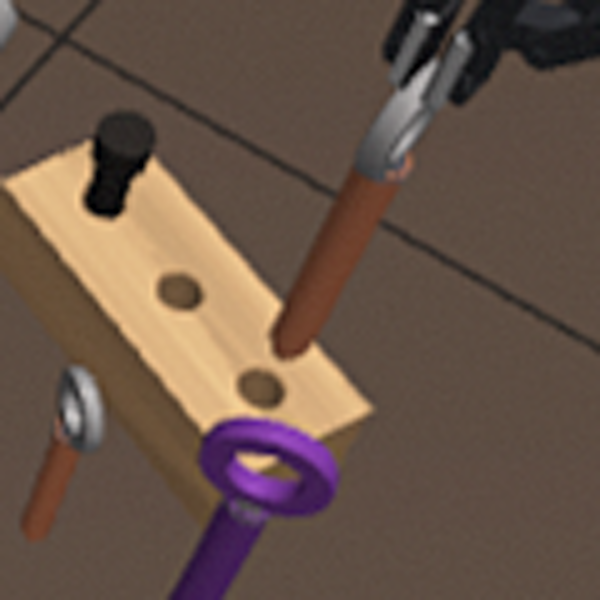

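```bash
python3 -m handwheel '[{"fingers":0,"xyz":[0,-0.3,8],"turn":0},{"fingers":0,"xyz":[0,-0.3,18],"turn":0},{"fingers":0,"xyz":[0,-0.3,28],"turn":0},{"fingers":0,"xyz":[0,-0.3,34],"turn":0},{"fingers":0,"xyz":[0,-0.3,39],"turn":0},{"fingers":0,"xyz":[0,-0.3,44],"turn":0},{"fingers":0,"xyz":[0,-0.3,49],"turn":0},{"fingers":0,"xyz":[0,-0.3,49],"turn":0}]' 80
python3 -m handwheel '[{"fingers":0,"xyz":[0,0,8],"turn":0},{"fingers":0,"xyz":[0,0,15],"turn":0},{"fingers":0,"xyz":[0,0,21],"turn":0},{"fingers":0,"xyz":[0,0,25],"turn":0},{"fingers":0,"xyz":[0,0,25],"turn":0},{"fingers":0,"xyz":[0,0,25],"turn":0}]' 80
```

```text
time_s: 16.0
tool_pos: [526.4, 224.6, 174.5]
orientation: [-0.0, 0.042, 0.999, -0.0]
ft_force: [-0.8, -0.3, -4.1]
gripper_width: 6.0
time_s: 16.6
tool_pos: [526.8, 224.9, 150.2]
orientation: [-0.0, 0.042, 0.999, 0.0]
ft_force: [-0.2, -0.4, -4.6]
gripper_width: 5.8
```

Seated, with the nose about 2 mm off the socket bottom. Now release and regrasp about 21 mm lower.

```bash
python3 -m handwheel '[{"fingers":30,"xyz":[0,0,0],"turn":0},{"fingers":45,"xyz":[0,0,0],"turn":0},{"fingers":50,"xyz":[0,0,0],"turn":0},{"fingers":50,"xyz":[0,0,0],"turn":0},{"fingers":50,"xyz":[0,0,7],"turn":0},{"fingers":50,"xyz":[0,0,14],"turn":0},{"fingers":50,"xyz":[0,0,21],"turn":0},{"fingers":50,"xyz":[0,0,21],"turn":0},{"fingers":50,"xyz":[0,0,21],"turn":0}]' 60
python3 - <<'E'
from h import *
np.set_printoptions(precision=2,suppress=True)
s=bot.observe(); T=tool(s);p,d=vision.snapshot('wrist')
P=cloud('wrist',d,T);im=p.astype(int);sat=im.max(2)-im.min(2)
m=(P[...,2]>175)&(P[...,2]<200)&(sat<40)&(np.hypot(P[...,0]-527,P[...,1]-225)<35)
Q=P[m];L=(Q-T[:3,3])@T[:3,:3];Q2=L[abs(L[:,1])<10];print(len(Q2),Q2.min(0),Q2.max(0),cv2.fitLine(np.ascontiguousarray(Q2[:,:2],dtype=np.float32),cv2.DIST_HUBER,0,.01,.01).ravel())
cv2.imwrite('pics/w6.png',cv2.resize(p[150:400,200:440],None,fx=2.4,fy=2.4))
E
```

```text
time_s: 17.5
tool_pos: [526.4, 224.8, 128.7]
orientation: [-0.0, 0.042, 0.999, -0.0]
ft_force: [0.2, -0.4, 0.2]
gripper_width: 50.0
2030 [-19.22  -6.32 -64.13] [ 22.04   3.69 -46.23] [ 1.   -0.    6.11 -1.41]
```

View pics/w6.png

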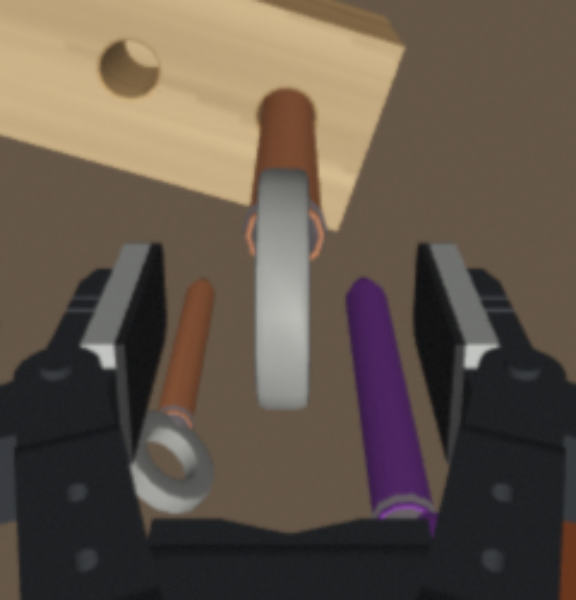

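```bash
python3 -m handwheel '[{"fingers":50,"xyz":[0,-1.3,0],"turn":0},{"fingers":0,"xyz":[0,-1.3,0],"turn":0},{"fingers":0,"xyz":[0,-1.3,0],"turn":0},{"fingers":0,"xyz":[0,-1.3,0],"turn":0},{"fingers":0,"xyz":[0,-1.3,0],"turn":0},{"fingers":0,"xyz":[0,-1.3,0],"turn":0},{"fingers":0,"xyz":[0,-1.3,0],"turn":0},{"fingers":0,"xyz":[0,-1.3,0],"turn":0}]' 80
python3 -m handwheel '[{"fingers":0,"xyz":[0,-1.3,0],"turn":0},{"fingers":0,"xyz":[0,0,-5],"turn":0},{"fingers":0,"xyz":[0,0,-15],"turn":0},{"fingers":0,"xyz":[0,0,-30],"turn":0},{"fingers":0,"xyz":[0,0,-45],"turn":0},{"fingers":0,"xyz":[0,0,-60],"turn":0},{"fingers":0,"xyz":[0,0,-60],"turn":0},{"fingers":0,"xyz":[0,0,-60],"turn":0},{"fingers":0,"xyz":[0,0,-60],"turn":0}]' 80
```

```text
time_s: 18.35
tool_pos: [527.0, 223.8, 129.6]
orientation: [0.0, 0.042, 0.999, 0.0]
ft_force: [0.2, -0.1, 3.8]
gripper_width: 8.4
time_s: 19.25
tool_pos: [526.2, 223.0, 188.7]
orientation: [-0.0, 0.042, 0.999, -0.0]
ft_force: [0.4, 0.5, -2.9]
gripper_width: 8.5
```

```bash
python3 -m handwheel '[{"fingers":0,"xyz":[0,0,-10],"turn":0},{"fingers":0,"xyz":[0,0,-30],"turn":0},{"fingers":0,"xyz":[0,0,-55],"turn":0},{"fingers":0,"xyz":[0,0,-78],"turn":0},{"fingers":0,"xyz":[0,0,-94],"turn":0},{"fingers":0,"xyz":[0,0,-100],"turn":0},{"fingers":0,"xyz":[0,0,-100],"turn":0},{"fingers":0,"xyz":[0,0,-100],"turn":0}]' 80
python3 - <<'E'
from h import *
import rod
s=bot.observe();T=tool(s);print(T[:3,3],s['gripper_width'])
for n in ('side','scene'):
    p,d=vision.snapshot(n);np.savez(f'pics/R_{n}.npz',p=p,d=d,T=T);u,v=map(int,proj(n,[527,225,240]))
    cv2.imwrite(f'pics/R_{n}.png',cv2.resize(p[max(0,v-60):v+60,max(0,u-60):u+60],None,fx=5,fy=5,interpolation=cv2.INTER_CUBIC))
rod.run('R',T,rz=100)
E
```

```text
time_s: 20.05
tool_pos: [526.1, 223.1, 288.3]
orientation: [-0.001, 0.042, 0.999, -0.0]
ft_force: [-0.2, -0.4, -4.7]
gripper_width: 8.7
[526.13 223.12 288.28] 8.685636645774563
side rod 746 z 170.4762311817163 304.4941361646112
  axis@tcp [526.67 222.81] rel [ 0.55 -0.3 ] slope [ 0. -0.] tip xy@-138 [526.15 222.84]
  ring z [299.26 301.25]
scene rod 450 z 170.4453327398112 300.7831229526912
  axis@tcp [526.37 223.23] rel [0.25 0.11] slope [0.01 0.  ] tip xy@-138 [525.68 223.15]
  ring z [304.29 304.52]
```

View pics/R_side.png

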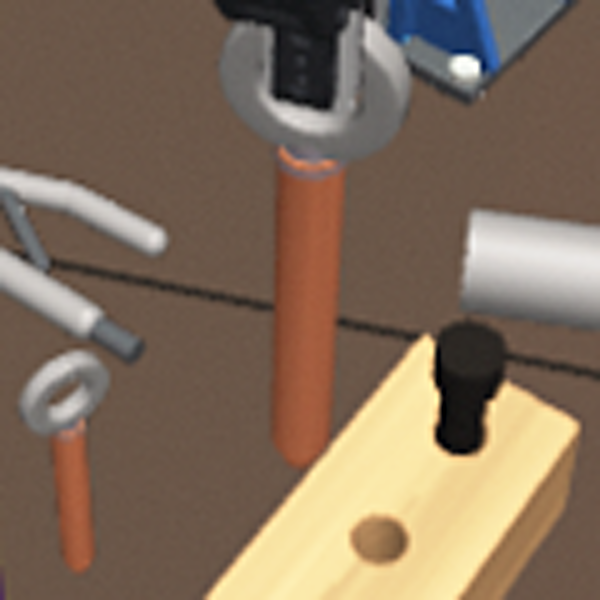

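Firm grip now: the fingertips reach the ring's centre, the rod is upright and the tip is at about z = 170. Back to the jig.

```bash
python3 -m handwheel '[{"fingers":0,"xyz":[-2,-12,0],"turn":0},{"fingers":0,"xyz":[-7,-40,0],"turn":0},{"fingers":0,"xyz":[-14,-80,0],"turn":0},{"fingers":0,"xyz":[-22,-125,0],"turn":0},{"fingers":0,"xyz":[-30,-172,0],"turn":0},{"fingers":0,"xyz":[-38,-220,0],"turn":0},{"fingers":0,"xyz":[-46,-267,0],"turn":0},{"fingers":0,"xyz":[-54,-312,0],"turn":0},{"fingers":0,"xyz":[-61,-350,0],"turn":0},{"fingers":0,"xyz":[-67,-380,0],"turn":0},{"fingers":0,"xyz":[-70,-397,0],"turn":0},{"fingers":0,"xyz":[-70.5,-402.5,0],"turn":0}]' 80
python3 -m handwheel '[{"fingers":0,"xyz":[0,0,0],"turn":0},{"fingers":0,"xyz":[0,0,0],"turn":0},{"fingers":0,"xyz":[0,0,5],"turn":0},{"fingers":0,"xyz":[0,0,12],"turn":0},{"fingers":0,"xyz":[0,0,20],"turn":0},{"fingers":0,"xyz":[0,0,26],"turn":0},{"fingers":0,"xyz":[0,0,28],"turn":0},{"fingers":0,"xyz":[0,0,28],"turn":0},{"fingers":0,"xyz":[0,0,28],"turn":0},{"fingers":0,"xyz":[0,0,28],"turn":0}]' 80
python3 look.py U
```

```text
time_s: 21.35
tool_pos: [562.4, -186.4, 288.4]
orientation: [-0.001, 0.044, 0.999, 0.0]
ft_force: [-1.4, -0.5, -3.8]
gripper_width: 8.2
time_s: 22.35
tool_pos: [563.5, -183.5, 261.6]
orientation: [0.0, 0.042, 0.999, -0.0]
ft_force: [0.3, 0.5, -3.6]
gripper_width: 8.0
22.35 [ 563.55 -183.54  261.58] [ 0.34  0.47 -3.56] 8.035633556223688
[[-0.996, 0.084, 0.001], [0.084, 0.996, -0.0], [-0.001, -0.0, -1.0]]
side rod 387 z 142.0034244522178 278.49352942733697
  axis@tcp [ 563.88 -183.8 ] rel [ 0.33 -0.26] slope [0. 0.] tip xy@-138 [ 563.71 -184.01]
  ring z [274.43 277.55]
scene rod 335 z 124.40096908024373 277.3710261793774
  axis@tcp [ 563.92 -183.5 ] rel [0.37 0.03] slope [0. 0.] tip xy@-138 [ 563.62 -183.67]
  ring z [272.61 274.78]
```

View pics/U_side.png

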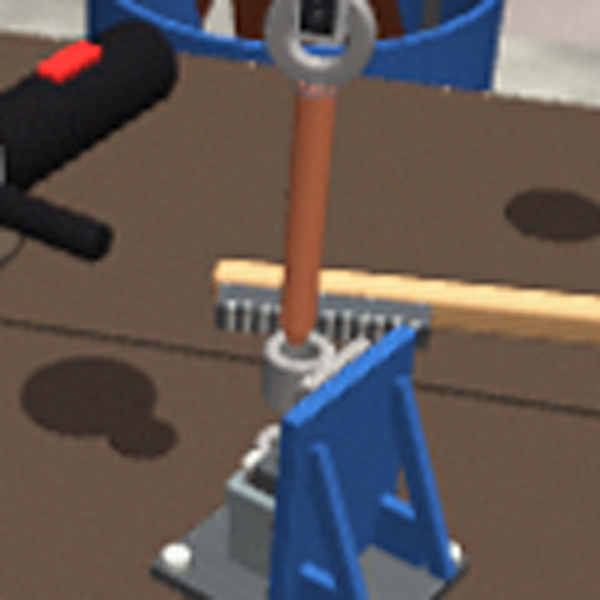

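View pics/U_scene.png

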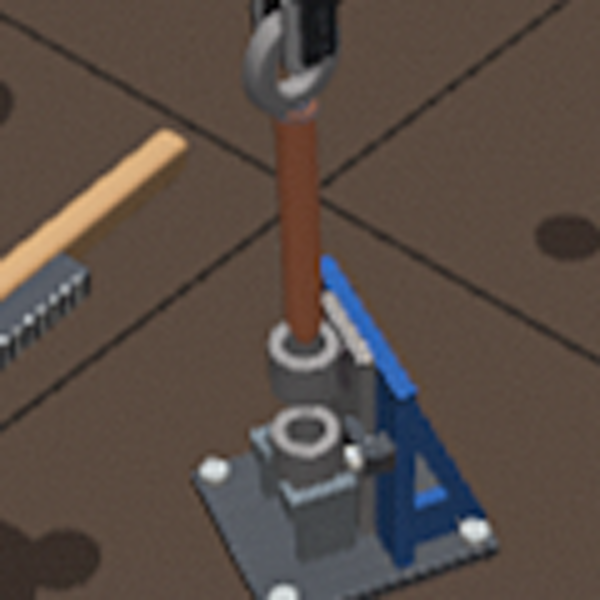

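```bash
python3 -m handwheel '[{"fingers":0,"xyz":[1.0,-0.7,0],"turn":0},{"fingers":0,"xyz":[1.0,-0.7,0],"turn":0},{"fingers":0,"xyz":[1.0,-0.7,3],"turn":0},{"fingers":0,"xyz":[1.0,-0.7,6],"turn":0},{"fingers":0,"xyz":[1.0,-0.7,9],"turn":0},{"fingers":0,"xyz":[1.0,-0.7,12],"turn":0},{"fingers":0,"xyz":[1.0,-0.7,14],"turn":0},{"fingers":0,"xyz":[1.0,-0.7,14],"turn":0}]' 80
python3 -m handwheel '[{"fingers":0,"xyz":[0,0,3],"turn":0},{"fingers":0,"xyz":[0,0,6],"turn":0},{"fingers":0,"xyz":[0,0,9],"turn":0},{"fingers":0,"xyz":[0,0,12],"turn":0},{"fingers":0,"xyz":[0,0,14],"turn":0},{"fingers":0,"xyz":[0,0,14],"turn":0}]' 80
```

```text
time_s: 23.25
tool_pos: [561.9, -184.0, 246.7]
orientation: [-0.0, 0.042, 0.999, 0.0]
ft_force: [0.8, -0.4, -4.4]
gripper_width: 7.9
time_s: 23.85
tool_pos: [562.0, -184.2, 232.8]
orientation: [-0.0, 0.042, 0.999, 0.0]
ft_force: [0.3, -1.9, -4.3]
gripper_width: 8.3
```

```bash
python3 -m handwheel '[{"fingers":0,"xyz":[0,0,4],"turn":0},{"fingers":0,"xyz":[0,0,8],"turn":0},{"fingers":0,"xyz":[0,0,12],"turn":0},{"fingers":0,"xyz":[0,0,16],"turn":0},{"fingers":0,"xyz":[0,0,20],"turn":0},{"fingers":0,"xyz":[0,0,24],"turn":0},{"fingers":0,"xyz":[0,0,28],"turn":0},{"fingers":0,"xyz":[0,0,30],"turn":0},{"fingers":0,"xyz":[0,0,30],"turn":0}]' 80
python3 -m handwheel '[{"fingers":0,"xyz":[0,0,2],"turn":0},{"fingers":0,"xyz":[0,0,4],"turn":0},{"fingers":0,"xyz":[0,0,6],"turn":0},{"fingers":0,"xyz":[0,0,8],"turn":0},{"fingers":0,"xyz":[0,0,10],"turn":0},{"fingers":0,"xyz":[0,0,12],"turn":0},{"fingers":0,"xyz":[0,0,12],"turn":0}]' 80
python3 look.py V
```

```text
time_s: 24.75
tool_pos: [562.0, -184.1, 202.7]
orientation: [-0.0, 0.042, 0.999, 0.0]
ft_force: [-0.5, -1.3, -3.6]
gripper_width: 8.5
time_s: 25.45
tool_pos: [562.0, -184.1, 190.8]
orientation: [-0.0, 0.042, 0.999, 0.0]
ft_force: [-0.1, -1.3, -4.5]
gripper_width: 7.9
25.45 [ 561.99 -184.08  190.79] [-0.06 -1.33 -4.55] 7.852270176310913
[[-0.996, 0.084, -0.0], [0.084, 0.996, 0.0], [0.0, 0.0, -1.0]]
side rod 195 z 133.0753333060851 206.39689246870927
  axis@tcp [ 562.6  -184.79] rel [ 0.61 -0.71] slope [0.02 0.01] tip xy@-138 [ 560.06 -186.82]
  ring z [204.36 206.73]
scene rod 153 z 135.69053731474207 206.26954039800626
  axis@tcp [ 562.64 -184.35] rel [ 0.65 -0.27] slope [0.01 0.  ] tip xy@-138 [ 560.77 -184.72]
  ring z [158.64 181.81]
```

View pics/V_scene.png

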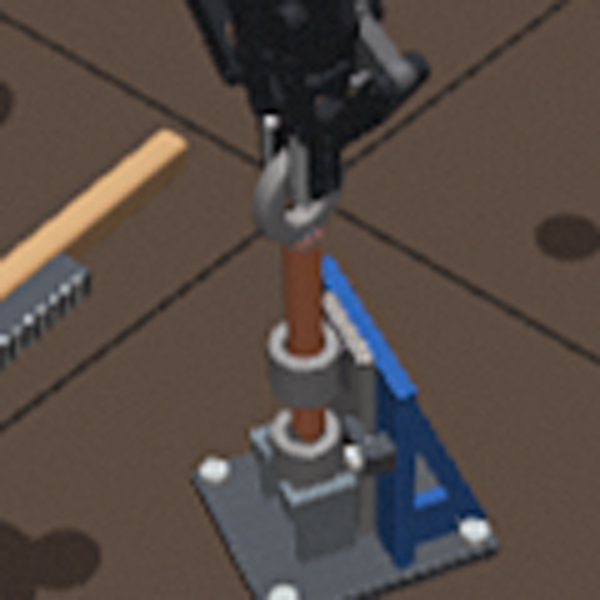

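The nose has entered the lower bush (scene ≈(308,425)) with no axial force. I'll continue to tip z ≈ 25.

```bash
python3 -m handwheel '[{"fingers":0,"xyz":[0,0,3],"turn":0},{"fingers":0,"xyz":[0,0,6],"turn":0},{"fingers":0,"xyz":[0,0,9],"turn":0},{"fingers":0,"xyz":[0,0,12],"turn":0},{"fingers":0,"xyz":[0,0,15],"turn":0},{"fingers":0,"xyz":[0,0,15],"turn":0}]' 80
python3 -m handwheel '[{"fingers":0,"xyz":[0,0,4],"turn":0},{"fingers":0,"xyz":[0,0,8],"turn":0},{"fingers":0,"xyz":[0,0,12],"turn":0},{"fingers":0,"xyz":[0,0,16],"turn":0},{"fingers":0,"xyz":[0,0,20],"turn":0},{"fingers":0,"xyz":[0,0,24],"turn":0},{"fingers":0,"xyz":[0,0,28],"turn":0},{"fingers":0,"xyz":[0,0,31],"turn":0},{"fingers":0,"xyz":[0,0,31],"turn":0},{"fingers":0,"xyz":[0,0,31],"turn":0},{"fingers":0,"xyz":[0,0,31],"turn":0}]' 80
python3 look.py X
```

```text
time_s: 26.15
tool_pos: [562.0, -184.0, 175.6]
orientation: [-0.0, 0.042, 0.999, 0.0]
ft_force: [0.2, -1.0, -3.9]
gripper_width: 8.5
time_s: 27.25
tool_pos: [561.8, -184.1, 144.9]
orientation: [-0.0, 0.042, 0.999, 0.0]
ft_force: [0.2, -2.3, -6.5]
gripper_width: 8.4
27.25 [ 561.81 -184.05  144.86] [ 0.23 -2.26 -6.51] 8.36185022790388
[[-0.996, 0.084, -0.001], [0.084, 0.996, 0.0], [0.001, 0.0, -1.0]]
side rod 67 z 133.7758997511002 160.5795479417897
  axis@tcp [ 562.06 -185.96] rel [ 0.25 -1.9 ] slope [-0.01  0.12] tip xy@-138 [ 563.38 -202.39]
  ring z [111.45 112.65]
scene rod 47 z 136.79006626192984 164.1470363231124
  axis@tcp [ 560.41 -185.83] rel [-1.4  -1.78] slope [0.16 0.13] tip xy@-138 [ 538.25 -204.08]
  ring z [131.28 131.65]
```

View pics/X_scene.png

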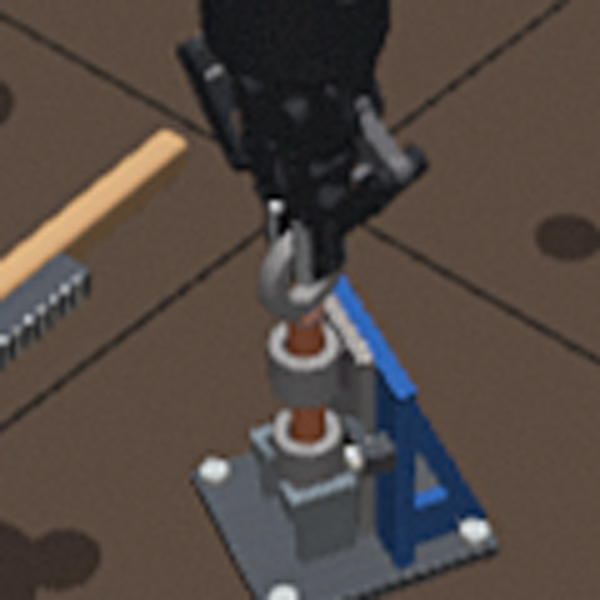

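View pics/X_side.png

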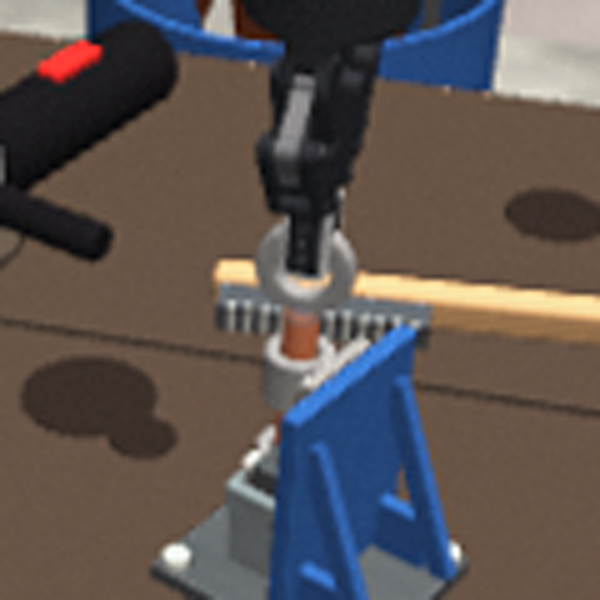

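```bash
python3 -m handwheel '[{"fingers":0,"xyz":[0,0,0],"turn":0},{"fingers":0,"xyz":[0,0,0],"turn":0},{"fingers":0,"xyz":[0,0,0],"turn":0},{"fingers":0,"xyz":[0,0,0],"turn":0},{"fingers":0,"xyz":[0,0,0],"turn":0}]' 80
python3 - <<'E'
from h import *
np.set_printoptions(precision=2,suppress=True)
s=bot.observe();print(s['time_s'],s['tool_pos'],s['ft_force'],s['moment'],s['gripper_width'],abs(s['qvel']).max())
for n in ('scene','side'):
    p,d=vision.snapshot(n);P=cloud(n,d);im=p.astype(int);sat=im.max(2)-im.min(2)
    J=np.hypot(P[...,0]-562,P[...,1]+185)<18
    m=J&(abs(P[...,2]-78)<7)&(sat<30)&(im.max(2)>110)
    nn,l,st,ce=cv2.connectedComponentsWithStats(m.astype(np.uint8))
    i=1+st[1:,4].argmax();Q=P[l==i];print(n,'lower mouth',len(Q),ce[i],np.percentile(Q[:,2],[10,50,90]))
    m=(np.hypot(P[...,0]-562,P[...,1]+185)<13)&(P[...,2]<50)&(im[...,2]-im[...,0]>30); print('copper low',m.sum(),P[m][:,2].min() if m.any() else None)
    r=J&(im[...,2]-im[...,0]>35)&(P[...,2]>136); print('rod top z',np.percentile(P[r][:,2],[95,100]))
E
```

```text
time_s: 27.85
tool_pos: [562.0, -184.0, 145.1]
orientation: [-0.0, 0.042, 0.999, 0.0]
ft_force: [0.2, -2.4, -5.5]
gripper_width: 8.3
27.85 [ 562.   -184.05  145.12] [ 0.25 -2.39 -5.5 ] [-0.7   0.21  0.05] 8.280286639873893 0.0014442830520897203
scene lower mouth 59 [289.75 176.44] [76.59 78.45 79.82]
copper low 0 None
rod top z [158.92 160.97]
side lower mouth 12 [336.92 180.42] [75.82 77.7  79.19]
copper low 0 None
rod top z [170.61 175.84]
```

```bash
python3 -c "
from cell import bot
print(bot.sign_off()); s=bot.observe(); print(s['time_s'],s['tool_pos'],s['ft_force'])"
```

```text
the job is handed in; nothing more can be done
None
the job is handed in; nothing more can be done
```

The copper mandrel is through both bushes and I handed the job in at about 27.9 s while still holding it by the ring. No verdict was reported.

**Regrasp:** my first grasp was poor. In all three cameras the fingertips sit about 38 mm above the reported TCP, so the pads held only the top few mm of the ring. The true grasp point was then probably more than 32 mm from the ring's centre. By the time I noticed, the nose was already through the upper bush. I lifted it out, put the mandrel back in its socket, regrasped about 20 mm lower and repeated the passage. If that first pass already counted, I expect the repeat does no harm, but I can't confirm it.

**Last checks before handing in:**

| Check | Result |
|---|---|
| Tip height | about 26 mm, inferred from the rod's top and the TCP; the nose itself was hidden from view |
| Lower bush mouth | about 78 mm, so seated in its nest |
| Tool orientation | vertical |
| Force on the tool | about 5.5 N downward (3.6–4.7 N with the mandrel hanging free), about 2.4 N sideways |
| Grip | set to 80 N; the arm was still |

**Disagreements:**
- The gripper read an opening of about 8.3 mm on the 10 mm ring.
- The cameras differed by 1 to 4 mm on the upper bush position.
- In the last view the short visible stub of rod was too small for a usable rod-tilt fit.

I touched none of the other tools, and they looked unmoved wherever they were in view.

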